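Set up two brazing jobs on their jigs

ROBOT

A 6-joint arm with a two-finger parallel gripper is mounted at the origin on a cart in front of the work surface, level with it; the furniture and walls round the work are solid. World frame = base frame: x ahead of the robot, y to its left, z up, the work surface at z = 0. Lengths are in mm, angles in rad, forces in N, time in s.
With the tool pointing down it reaches from about 275 to 1000 mm from the base axis. Payload 8.4 kg.
Tool frame: the origin (TCP) lies on the mounting face of the last link; the fingertips stand 173 mm ahead of it and the grasp point (between the pads) lies 155 mm ahead of it; z points along the fingers, y is the line along which they close (so a half turn about z gives the same grasp; the last joint's range is limited). The gripper opens to 85 mm and grips with 20 to 120 N. Pads are 22 mm wide; open, the fingers measure 114 mm over their backs; the gripper's body (76 mm by 85 mm) begins 54 mm behind the grasp point. The pads swing forward as they close: fully open they stand 13 mm farther back than shut.
Start: joints at [-1.195, 0.353, 1.633, -0, 1.155, -0.002], TCP at [230.547, -580.928, 404.681] pointing down, gripper open.
Joint ranges: [-2.63, 2.63], [-0.92, 2.1], [0.06, 2.66], [-1.3, 4.44], [0, 2.69], [-3.02, 3.02]. Speed limits (rad/s): [2.22, 2.22, 2.79, 3.14, 3.14, 3.14].

INTERFACE

Orientations are given as [roll, pitch, yaw] about the fixed x, y, z axes, in that order (R = Rz(yaw) Ry(pitch) Rx(roll)).
In Python, from rig import r gives the robot as it stands.
- The arm moves only by the tool apply_moves, never from a script. Its argument "deltas" is a list of rows, each an object with "claw": the gripper command: -1 is fully open, 1 is shut, values between are in proportion; "delta_pos": the shift along the tool's x, y, z in cm, a list of three; "yaw": the turn about the tool's z in rad. In form: [{"claw": claw, "delta_pos": [tx, ty, tz], "yaw": yaw}, ...]. A call has 1 to 8 rows; each row shifts and turns the commanded pose from where the row before left it, along the tool's axes as they then stand; what a row does not reach is not made up. A row lasts 1/8 s, in which the tool goes at most 62.5 mm and 10.7 degrees, less where a joint would pass 70% of its speed; a pose out of reach is approached as far as the arm can. A call with a gripper value outside its range is refused whole. The fingers move at their own pace and stop on an object; "grip_force" is the grip in N (left out, the last holds). Time passes only in rows, so rows that do not move let the fingers close. It gives the time, the measured TCP pose, the force, the opening and the grip force at its end, in the units of the state.
- r.sense(): the state, without advancing time (a new reading comes with each control period).
- r.grab_frame(name): name is "side" or "top" or "wrist"; returns a dict with "img" (480x640x3 uint8, blue, green, red), "z_map" (480x640 float32, mm along the optical axis (not along the pixel's ray), 0 where there is no reading), "fx", "fy", "cx", "cy" (pixels), "eye" and "rotation" of the camera in the world; the wrist camera has in their place "T_tool_cam" (4x4, takes a point from camera to tool coordinates, whose origin is the TCP and whose axes are the flange's). Camera axes: x right, y up, looking along -z (the intrinsics and any distortion apply to the point x, -y, -z); pixel columns grow to the right and rows downward; lengths in mm; the calibration is good to about 2 mm. A picture is of the moment at which its call begins: read the wrist's pose just before it.
- r.sign_off(): hands the job in; it is judged then, once.
The state is a dict: "clock": time; "qpos": joint angles; "qvel": joint speeds; "joint_efforts": joint torques, N m; "eef_pos": TCP position; "tcp_rot": TCP orientation; "contact_force": force on the tool from outside, world axes, zero at the start; "wrist_torque": the same for the moment, N m; "opening": opening from 0.0 (shut) to 1.0 (fully open); "grasp_force": force on a finger pad.
Only numpy, scipy, OpenCV 4.12 (cv2) and the standard library are available. Lean on these libraries where they do the work, as an engineer would, in place of code of your own. Each camera call takes 0.05 s, during which the arm holds its last target. There are 200 camera calls.

TASK

Make up the two brazing jobs on their jig plates. On the plate with the four corner stops (the levelling foot), seat the steel block between the stops, stand the hex bolt head down on the middle of the block, and lay its lock nut, the smallest nut, flat over the thin pin; on the plate with the thick mandrel (the threaded tube end), lower the largest nut over the mandrel onto the pad, then the copper tube over the mandrel so that it stands upright on that nut. Leave the middle-sized nut and the piece of brick lying where they are.

Things in the scene. Friction and masses are not known exactly. Their poses are not given: they have to be found in the camera images.
- foot_jig: Steel jig plate 96 x 140 x 6 mm (x, y, z), fixed; origin: centre of its underside, z up; 7 mm high loop handle at the +y end. Block nest centred at x 0, y +30 mm: four corner stops, 8 mm high, 37 (x) by 55 (y) mm between them, the middle 34 mm of the +x and -x sides open. Pin for the small nut at x 0, y -45 mm: 5 mm thick, tapered tip, top 19 mm above the plate.
- tube_jig: Steel jig plate 96 x 110 x 6 mm (x, y, z), fixed; origin: centre of its underside, z up; low loop handle at the +y end. At x 0, y 0 a pale round refractory pad, 62 mm across, its top 10 mm above the origin; out of it rises the mandrel, a round post 14 mm thick, its tapered tip ending 50 mm above the origin. (An extraction hood hangs 0.30 m over the back of the hearth, beyond x = 0.65 m.)
- steel_block: Ground steel block, 32 x 50 x 25 mm (x, y, z). Origin: centre of its underside, z up. It goes into the nest with its long side along the plate's y (either way round); take it across the 32 mm.
- hex_bolt: Hex bolt standing on its head, 70 mm tall: head 24 mm across flats and 10 mm high, shank 15.6 mm thick above it. Origin: centre of the head's underside, z up along the shank.
- nut_1: The smallest nut, rusty brown, lying flat: 24 mm across flats (flats face +y and -y and every 60 degrees), 28 mm across corners, 13 mm high, bore 13 mm in looks but only about 9.5 mm is free. Origin: centre of its underside, z up.
- nut_2: The largest nut, grey steel, lying flat: 36 mm across flats (flats face +y and -y and every 60 degrees), 42 mm across corners, 20 mm high, free bore about 19 mm. Origin: centre of its underside, z up.
- tube_stub: Short piece of copper tube standing on end: 28 mm outside, 24 mm bore, 60 mm tall. Origin: centre of its lower end, z up along the tube.
- nut_0: The middle-sized nut, grey steel, lying flat, 30 mm across flats, 16 mm high: belongs to neither job and stays where it is. Origin: centre of its underside.
- brick_shard_1: Broken piece of firebrick, about 34 x 47 x 27 mm, among the stock: stays where it is. Origin: centre of its underside.
Mind the look-alikes: they are no part of the job. What is shaped like the steel_block but red is not meant. What is shaped like the hex_bolt but blue or yellow is not meant.

How it is judged:
By the outcome, as a careful person would: the job done as asked, in the order asked, and still so for the second after the job is handed in, with the robot touching nothing.
It also fails if it takes over 141 s, if anything falls off the work surface, if the arm or the gripper's body presses on something with over 40 N, if the wrist force passes 120 N, or if a joint passes its speed limit or range.

## Working session

There is one attempt and no reset: what is moved stays moved. The work goes in short steps, Python scripts to look and compute and a tool call to move; the robot and the scene stay as the last step left them, time stands still between calls to the robot, and variables do not carry over. Pictures are saved under pics/ and viewed, at most 17 in all, crops included, and the job is handed in when it is done.

Besides the shell and the picture viewer there is one more tool, called as name(argument=value, ...), one argument or row to a line, values as JSON. apply_moves: Moves the arm, as the interface text tells. Its arguments: {"type":"object","properties":{"deltas":{"type":"array"},"grip_force":{"type":"number"}},"required":["deltas"]}

```bash
mkdir -p pics; ls; cat > h.py <<'E'
import numpy as np, cv2
from rig import r
def snap(n,f):
    d=r.grab_frame(n); cv2.imwrite('pics/'+f+'.png',d['img']); np.savez('pics/'+f+'.npz',**d); return d
E
python3 - <<'E'
from h import *
print(r.sense())
for n in ['top','side']:
    d=snap(n,n+'0'); print(n,{k:v for k,v in d.items() if k not in('img','z_map')})
E
```

```text
pics
{'clock': 0.0, 'qpos': array([-1.19542056e+00,  3.53646867e-01,  1.63415046e+00, -1.16851457e-05,
        1.15518608e+00, -2.40983079e-03]), 'qvel': array([-0.00037047,  0.00078925,  0.0009873 ,  0.0020451 ,  0.00057589,
        0.00026151]), 'joint_efforts': array([-2.49342411e-03, -6.05259418e+01, -3.42069268e+01, -2.50685289e-04,
        9.50804504e-03, -2.74541128e-05]), 'eef_pos': array([ 230.44409921, -580.70704686,  403.95532514]), 'tcp_rot': array([-3.14020188e+00,  7.33232255e-06,  3.77790326e-01]), 'contact_force': array([ 0.39019063, -0.11517056, -0.85594179]), 'wrist_torque': array([0.01218288, 0.00904897, 0.04087797]), 'grasp_force': 0.0, 'opening': 1.0024526286415678}
top {'fx': 433.728312217196, 'fy': 433.728312217196, 'cx': 318.93068404302636, 'cy': 239.39961829782658, 'eye': array([339.03431537, -27.98944436, 869.49894436]), 'rotation': array([ 0.17850721, -0.02914982, -1.57287718])}
side {'fx': 491.3041897531087, 'fy': 491.3041897531087, 'cx': 318.84423667738247, 'cy': 232.7580959494015, 'eye': array([ 437.59324885, -729.78222531,  632.91805968]), 'rotation': array([ 8.41718884e-01,  7.53528278e-04, -3.30583403e-02])}
```

View pics/top0.png

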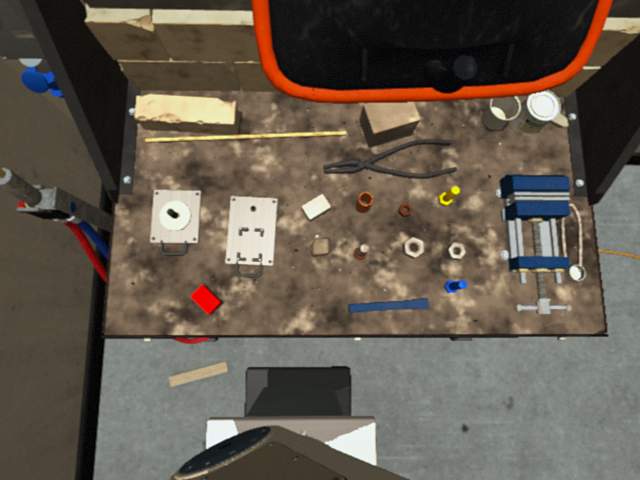

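View pics/side0.png

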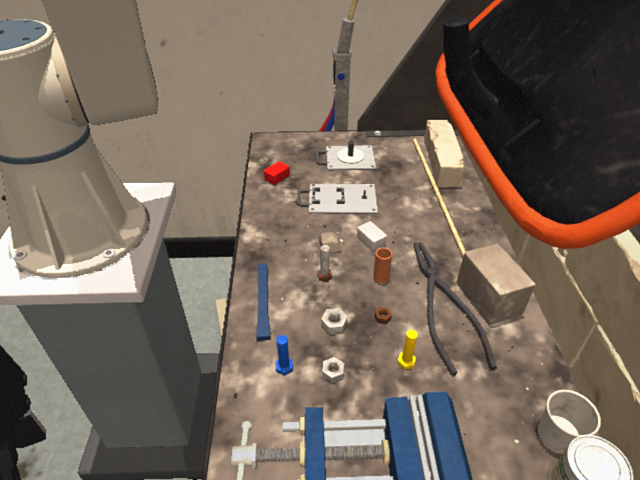

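Top view: the left side of the picture is +y and up is +x.

| Wanted | Pixel | Could be confused with |
|---|---|---|
| Steel block, pale grey | (316,207) | red (206,299) |
| Bolt, steel/brown | (361,252) | blue (455,286), yellow (448,197) |
| nut_1, small brown | (405,210) | copper tube (364,201) |
| nut_2, largest | (413,246) | middle nut (457,250) |

The brick is at (321,246). The foot jig is at (251,231) and the tube jig at (175,216). Both handles point to -x.

```bash
cat >> h.py <<'E'
from scipy.spatial.transform import Rotation as Ro
def cloud(d,T=None):
    """world (or tool-placed) xyz per pixel"""
    z=d['z_map']; v,u=np.mgrid[:480,:640]
    p=np.dstack([(u-d['cx'])*z/d['fx'],-(v-d['cy'])*z/d['fy'],-z])
    if T is None: return p@Ro.from_euler('xyz',d['rotation']).as_matrix().T+d['eye']
    return p@T[:3,:3].T+T[:3,3]
def Ttool(s):
    T=np.eye(4);T[:3,:3]=Ro.from_euler('xyz',s['tcp_rot']).as_matrix();T[:3,3]=s['eef_pos'];return T
E
python3 - <<'E'
from h import *
d=dict(np.load('pics/top0.npz')); P=cloud(d)
for n,(u,v) in dict(block=(316,207),bolt=(361,252),nut1=(405,210),nut2=(413,246),nut0=(457,250),tube=(364,201),brick=(321,246),foot=(251,231),tubej=(175,216)).items():
    w=30 if 'foot'==n else 24 if n=='tubej' else 14
    Q=P[v-w:v+w,u-w:u+w].reshape(-1,3); zt=5 if n!='foot' and n!='tubej' else 3
    Q=Q[(Q[:,2]>zt)]
    t=np.percentile(Q[:,2],95)
    top=Q[Q[:,2]>t-4] if w==14 else Q[Q[:,2]<9]
    rc=cv2.minAreaRect(top[:,:2].astype(np.float32))
    print(n,len(Q),'ztop',t.round(1),'mean',top.mean(0).round(1),np.round(rc[0],1),np.round(rc[1],1),round(rc[2],1))
im=d['img'][160:300,140:480]; cv2.imwrite('pics/c1.png',cv2.resize(im,None,fx=2.3,fy=2.3,interpolation=3))
print(P[180:300:20,300].round(1))
E
```

```text
block 440 ztop 27.1 mean [555.9 -45.3  35.4] [465.3 -26.9] [ 53.3 246.8] 78.3
bolt 159 ztop 71.4 mean [ 462.5 -131.5  100.7] [403.9 -86.8] [ 14.6 174.4] 52.6
nut1 109 ztop 15.7 mean [ 548.5 -222.5   47.8] [ 456.3 -129.6] [ 24.5 309.5] 45.0
nut2 247 ztop 21.8 mean [ 476.1 -239.3   29. ] [ 413.1 -143.8] [ 35.7 274.9] 33.4
nut0 187 ztop 19.8 mean [ 465.  -317.8   50.6] [ 414.8 -182.5] [ 31.  342.8] 20.9
tube 239 ztop 61.2 mean [ 552.4 -133.8  107.4] [455.9 -93.4] [ 26.9 266.6] 66.5
brick 332 ztop 25.5 mean [476.1 -54.6  47.7] [415.5 -49.1] [ 28.2 156.1] 84.8
foot 2754 ztop 13.0 mean [514.7  84.3   5.8] [513.7  89.4] [122.5 110.8] 0.2
tubej 2177 ztop 12.3 mean [542.6 237.7   6. ] [543.7 238.2] [98.8 95.5] 0.4
[[ 6.220e+02 -1.440e+01 -9.000e-01]
 [ 5.787e+02 -1.460e+01 -3.000e-01]
 [ 5.362e+02 -1.490e+01  3.000e-01]
 [ 4.944e+02 -1.510e+01  1.100e+00]
 [ 4.533e+02 -1.540e+01  2.100e+00]
 [ 4.133e+02 -1.560e+01 -1.200e+00]]
```

View pics/c1.png

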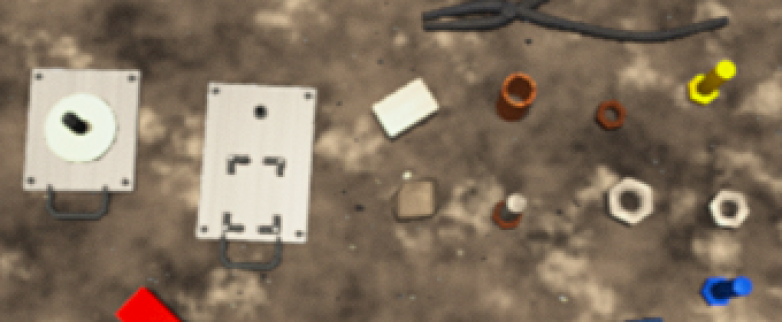

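The crop shows the pale block at crop (405,108), the copper tube at (516,95), the small brown nut at (610,114), the bare-steel bolt with a brown head at (508,210), and the large nut at (630,200). The middle nut is at (730,208). The choice stands. Next I take close wrist views.

```bash
cat >> h.py <<'E'
def plan(x,y,z,yaw=None,n=None,s=None):
    """rows from the present pose to TCP goal (world mm, yaw): prints tool-axis deltas in cm"""
    s=s or r.sense(); p=np.array(s['eef_pos']); y0=s['tcp_rot'][2]; yaw=y0 if yaw is None else yaw
    d=np.array([x,y,z])-p; dy=(yaw-y0+np.pi)%(2*np.pi)-np.pi
    k=n or int(max(np.ceil(np.linalg.norm(d)/55),np.ceil(abs(dy)/.17),1))
    for i in range(k):
        a=y0+dy*i/k; c,q=np.cos(a),np.sin(a); w=d/k/10
        print([round(c*w[0]+q*w[1],3),round(q*w[0]-c*w[1],3),round(-w[2],3)],'yaw',round(-dy/k,4))
def st():
    s=r.sense(); print('t',round(s['clock'],2),np.round(s['eef_pos'],1),np.round(s['tcp_rot'],4),'F',np.round(s['contact_force'],1),'open',round(s['opening'],3),'g',round(s['grasp_force'],1)); return s
E
python3 - <<'E'
from h import *
d=r.grab_frame('wrist'); print(d['T_tool_cam'].round(3),d['fx'],d['cx'],d['cy']); st()
plan(450,-140,400,0)
E
```

```text
[[-1.0000e-03  9.4700e-01  3.2100e-01  8.2423e+01]
 [ 1.0000e+00  1.0000e-03  1.0000e-03 -7.9400e-01]
 [ 0.0000e+00  3.2100e-01 -9.4700e-01  3.1239e+01]
 [ 0.0000e+00  0.0000e+00  0.0000e+00  1.0000e+00]] 378.4580042383616 322.8337016267171 243.22141149116595
t 0.15 [ 230.5 -580.8  404.1] [-3.1406  0.      0.3778] F [-0.   0.7  0.4] open 1.003 g 0.0
[np.float64(4.074), np.float64(-3.652), np.float64(0.046)] yaw 0.042
[np.float64(3.917), np.float64(-3.82), np.float64(0.046)] yaw 0.042
[np.float64(3.753), np.float64(-3.981), np.float64(0.046)] yaw 0.042
[np.float64(3.583), np.float64(-4.135), np.float64(0.046)] yaw 0.042
[np.float64(3.406), np.float64(-4.282), np.float64(0.046)] yaw 0.042
[np.float64(3.223), np.float64(-4.421), np.float64(0.046)] yaw 0.042
[np.float64(3.035), np.float64(-4.552), np.float64(0.046)] yaw 0.042
[np.float64(2.841), np.float64(-4.676), np.float64(0.046)] yaw 0.042
[np.float64(2.642), np.float64(-4.791), np.float64(0.046)] yaw 0.042
```

apply_moves(
  deltas=[
    {"claw": -1,"delta_pos": [4.8,-3.2,0.8],"yaw": 0.042},
    {"claw": -1,"delta_pos": [4.7,-3.4,0.8],"yaw": 0.042},
    {"claw": -1,"delta_pos": [4.5,-3.6,0.8],"yaw": 0.042},
    {"claw": -1,"delta_pos": [4.4,-3.8,0.8],"yaw": 0.042},
    {"claw": -1,"delta_pos": [4.2,-4.0,0.8],"yaw": 0.042},
    {"claw": -1,"delta_pos": [4.0,-4.2,0.8],"yaw": 0.042},
    {"claw": -1,"delta_pos": [3.8,-4.3,0.8],"yaw": 0.042},
    {"claw": -1,"delta_pos": [3.6,-4.5,0.8],"yaw": 0.042},
  ],
)

```text
clock: 1.15
eef_pos: [492.7, -197.7, 340.4]
tcp_rot: [3.141, -0.0, 0.04]
contact_force: [0.6, -0.7, -0.2]
opening: 0.996
grasp_force: 0.0
```

```bash
python3 - <<'E'
from h import *
st();plan(530,-140,330,0)
E
```

```text
t 1.15 [ 492.7 -197.7  340.4] [ 3.1415e+00 -2.0000e-04  4.0400e-02] F [ 0.6 -0.7 -0.2] open 0.996 g 0.0
[np.float64(1.98), np.float64(-2.806), np.float64(0.522)] yaw 0.0202
[np.float64(1.923), np.float64(-2.846), np.float64(0.522)] yaw 0.0202
```

apply_moves(
  deltas=[
    {"claw": -1,"delta_pos": [1.98,-2.8,0.5],"yaw": 0.02},
    {"claw": -1,"delta_pos": [1.92,-2.85,0.5],"yaw": 0.02},
    {"claw": -1,"delta_pos": [0,0,0],"yaw": 0},
    {"claw": -1,"delta_pos": [0,0,0],"yaw": 0},
  ],
)

```text
clock: 1.65
eef_pos: [528.8, -141.9, 330.5]
tcp_rot: [3.141, 0.001, 0.003]
contact_force: [0.0, -0.5, -0.2]
opening: 1.002
grasp_force: 0.0
```

```bash
cat >> h.py <<'E'
def wsnap(f):
    s=st(); d=snap('wrist',f); np.save('pics/'+f+'T.npy',Ttool(s)@d['T_tool_cam']); return d,Ttool(s)@d['T_tool_cam']
E
python3 - <<'E'
from h import *
d,T=wsnap('w1')
plan(530,160,330,0)
E
```

```text
t 1.65 [ 528.8 -141.9  330.5] [3.1415e+00 6.0000e-04 2.6000e-03] F [ 0.  -0.5 -0.2] open 1.002 g 0.0
[np.float64(0.031), np.float64(-5.037), np.float64(0.011)] yaw 0.0003
[np.float64(0.029), np.float64(-5.037), np.float64(0.011)] yaw 0.0003
[np.float64(0.028), np.float64(-5.037), np.float64(0.011)] yaw 0.0003
[np.float64(0.026), np.float64(-5.037), np.float64(0.011)] yaw 0.0003
[np.float64(0.025), np.float64(-5.037), np.float64(0.011)] yaw 0.0003
[np.float64(0.024), np.float64(-5.037), np.float64(0.011)] yaw 0.0003
```

View pics/w1.png

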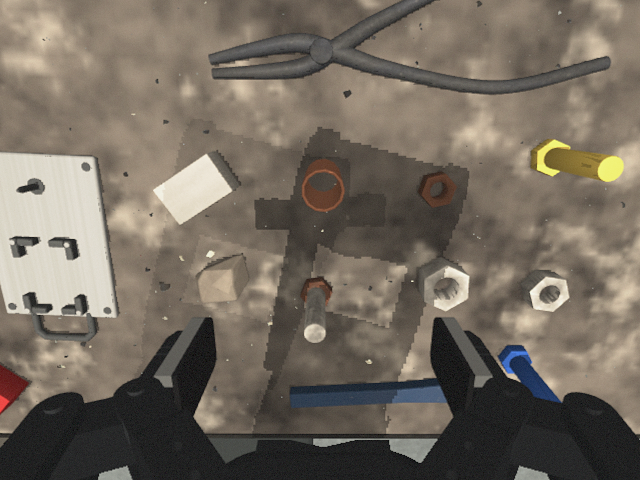

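The wrist view shows everything: block (197,188), tube (323,187), nut_1 (437,189), bolt head (316,289) with shank tip (315,329), nut_2 (444,286), nut_0 (548,290), and the foot jig at left. Next is the jig view.

apply_moves(
  deltas=[
    {"claw": -1,"delta_pos": [0,-5.0,0],"yaw": 0},
    {"claw": -1,"delta_pos": [0,-5.0,0],"yaw": 0},
    {"claw": -1,"delta_pos": [0,-5.0,0],"yaw": 0},
    {"claw": -1,"delta_pos": [0,-5.0,0],"yaw": 0},
    {"claw": -1,"delta_pos": [0,-5.0,0],"yaw": 0},
    {"claw": -1,"delta_pos": [0,-5.0,0],"yaw": 0},
    {"claw": -1,"delta_pos": [0,0,0],"yaw": 0},
    {"claw": -1,"delta_pos": [0,0,0],"yaw": 0},
  ],
)

```text
clock: 2.7
eef_pos: [528.5, 157.3, 330.7]
tcp_rot: [3.141, 0.0, 0.002]
contact_force: [-0.1, 0.9, -0.2]
opening: 1.0
grasp_force: 0.0
```

```bash
python3 - <<'E'
from h import *
d,T=wsnap('w2')
E
```

```text
t 2.7 [528.5 157.3 330.7] [3.1411e+00 2.0000e-04 1.6000e-03] F [-0.1  0.9 -0.2] open 1.0 g 0.0
```

View pics/w2.png

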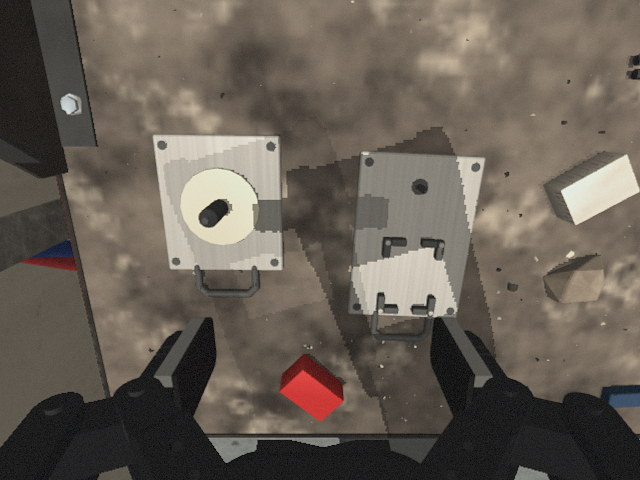

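```bash
cat >> h.py <<'E'
def ray(d,T,uv,z):
    "pixels -> world xy on plane z"
    uv=np.atleast_2d(uv).astype(float); c=np.c_[(uv[:,0]-d['cx'])/d['fx'],-(uv[:,1]-d['cy'])/d['fy'],-np.ones(len(uv))]@T[:3,:3].T
    return (T[:3,3]+c*((z-T[2,3])/c[:,2])[:,None])[:,:2]
def seg(d,T,box,zlo,zhi,zp):
    "largest blob with height zlo..zhi in pixel box; outline put on plane zp"
    u0,v0,u1,v1=box; P=cloud(d,T); m=np.zeros((480,640),np.uint8)
    m[v0:v1,u0:u1]=((P[...,2]>zlo)&(P[...,2]<zhi)&(d['z_map']>0))[v0:v1,u0:u1]
    n,l,s,_=cv2.connectedComponentsWithStats(m); k=1+np.argmax(s[1:,4]); v,u=np.nonzero(l==k)
    xy=ray(d,T,np.c_[u,v],zp).astype(np.float32); return xy,P[v,u,2]
def show(n,xy,z):
    R=cv2.minAreaRect(xy);C=cv2.minEnclosingCircle(xy)
    print(n,len(xy),'z',np.median(z).round(1),'mean',xy.mean(0).round(1),'rect',np.round(R[0],1),np.round(R[1],1),round(R[2],1),'circ',np.round(C[0],1),round(C[1],1))
E
python3 - <<'E'
from h import *
d=dict(np.load('pics/w1.npz'));T=np.load('pics/w1T.npy')
P=cloud(d,T); print('table z',[np.median(P[a:a+20,b:b+20,2]).round(1) for a,b in [(100,100),(230,360),(120,480),(230,520)]])
for n,b,lo,hi,zp in [('block',(140,140,250,235),20,30,25),('tube',(290,145,360,220),54,66,60),('nut1',(410,160,465,215),10,18,13),('nut2',(410,250,480,315),16,25,20),('nut0',(520,260,580,320),12,21,16),('bolt',(295,265,340,350),64,76,70),('bolthead',(295,265,340,310),7,13,10)]:
    try: show(n,*seg(d,T,b,lo,hi,zp))
    except Exception as e: print(n,e)
d=dict(np.load('pics/w2.npz'));T=np.load('pics/w2T.npy'); P=cloud(d,T)
for n,b,lo,hi,zp in [('foot',(340,140,500,325),3,9,6),('tubej',(145,125,290,280),3,8,6),('pad',(170,155,270,255),8.3,13,10),('mandtip',(190,190,240,235),44,55,50),('block',(530,140,640,230),20,30,25)]:
    show(n,*seg(d,T,b,lo,hi,zp))
# stops
u0,v0,u1,v1=370,225,460,322
m=(P[v0:v1,u0:u1,2]>11)&(P[v0:v1,u0:u1,2]<18); v,u=np.nonzero(m); xy=ray(d,T,np.c_[u+u0,v+v0],14).astype(np.float32); show('stops',xy,P[v0:v1,u0:u1,2][m])
for f,b in [('w2',(340,140,500,350)),('w1',(400,150,590,325))]:
    im=cv2.imread(f'pics/{f}.png')[b[1]:b[3],b[0]:b[2]]; k=min(780/im.shape[1],590/im.shape[0]); print(f,k); cv2.imwrite(f'pics/{f}c.png',cv2.resize(im,None,fx=k,fy=k,interpolation=2))
E
```

```text
table z [np.float64(-0.3), np.float64(-0.4), np.float64(-0.5), np.float64(-0.5)]
block 3000 z 24.6 mean [559.2 -46.3] rect [558.9 -46.3] [31.8 51.2] 32.0 circ [558.7 -46.2] 29.3
tube 497 z 59.3 mean [ 565.  -140.5] rect [ 565.3 -140.4] [27.6 27.2] 45.6 circ [ 565.4 -140.6] 14.0
nut1 642 z 12.7 mean [ 556.5 -228.8] rect [ 556.5 -228.6] [27.9 24. ] 43.9 circ [ 556.5 -228.6] 14.0
nut2 1220 z 19.3 mean [ 478.2 -240.4] rect [ 477.8 -240.6] [41.6 36.6] 64.2 circ [ 477.8 -240.2] 21.1
nut0 926 z 15.7 mean [ 471.5 -327.1] rect [ 471.3 -327.2] [35.7 31.3] 81.2 circ [ 471.  -327.4] 18.0
bolt 413 z 69.4 mean [ 468.5 -135.2] rect [ 468.9 -135. ] [18.3 15.3] 0.2 circ [ 468.8 -135. ] 9.3
bolthead 344 z 9.6 mean [ 471.2 -135.3] rect [ 468.8 -135.7] [24.1 24. ] 69.2 circ [ 467.2 -135.1] 13.8
foot 17863 z 5.6 mean [520.   85.8] rect [508.6  86.1] [ 95.4 148.7] 87.2 circ [513.1  85.7] 83.3
tubej 11695 z 5.6 mean [545.9 238.2] rect [537.7 238.8] [ 95.3 118. ] 89.3 circ [541.8 238.8] 71.6
pad 4050 z 9.7 mean [543.4 238.2] rect [541.8 239. ] [60.9 61.1] 78.6 circ [542.  238.9] 31.0
mandtip 192 z 46.8 mean [543.2 237.5] rect [543.2 237.6] [11.2 10.3] 41.3 circ [543.4 237.4] 5.8
block 3168 z 24.4 mean [558.9 -43.2] rect [558.6 -42.8] [34.1 51.6] 31.8 circ [559.3 -43. ] 30.1
stops 1008 z 13.4 mean [485.3  86.9] rect [483.6  87.2] [49.  67.2] 87.2 circ [483.6  86.9] 40.8
w2 2.8095238095238093
w1 3.3714285714285714
```

View pics/w2c.png

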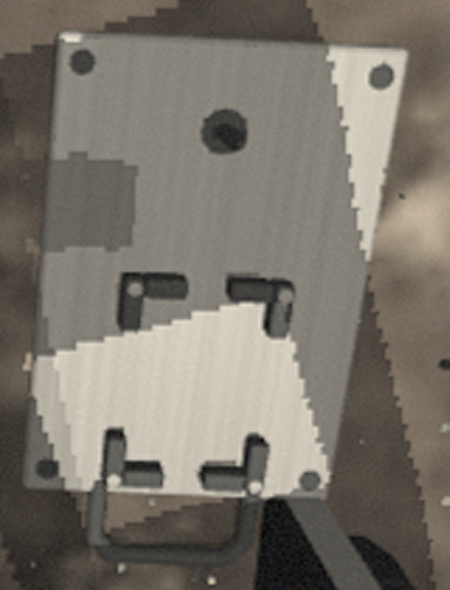

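View pics/w1c.png

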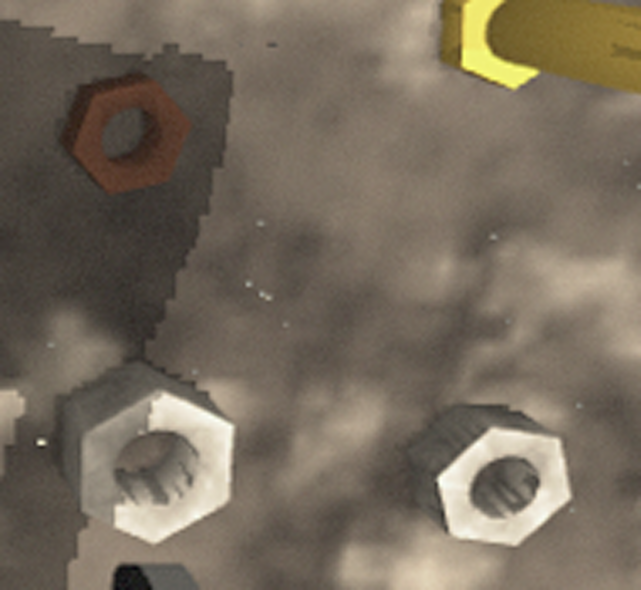

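Closer crops:
- **Foot jig:** plate corners at crop (58,38), (407,48), (325,497), (25,487) and pin at (225,132). It is turned about -3°.
- **Nuts:** nut_1 at crop (127,134), nut_2 at (157,465), nut_0 at (505,487).

The block comes first, with a close check at hover.

```bash
python3 - <<'E'
from h import *
d=dict(np.load('pics/w2.npz'));T=np.load('pics/w2T.npy')
k=2.8095
c=ray(d,T,np.array([(58,38),(407,48),(325,497),(25,487)])/k+[340,140],6); print('foot corners',c.round(1),'ctr',c.mean(0).round(1))
e=(c[3]+c[2]-c[0]-c[1])/2; print(np.linalg.norm(e),np.degrees(np.arctan2(e[1],e[0]))-90)
print('pin base',ray(d,T,np.array([225,132])/k+[340,140],6))
print('tubej',ray(d,T,[(153,135),(281,136),(283,269),(169,270)],6).round(1))
st();plan(559,-46,290,-1.012)
E
```

```text
foot corners [[582.8 129.4]
 [580.2  34.8]
 [442.8  41.5]
 [446.3 135.2]] ctr [513.   85.2]
137.08434073839717 87.39925224053954
pin base [[557.3058281   82.18975538]]
tubej [[596.2 284.8]
 [595.5 189.3]
 [488.1 191.4]
 [487.2 287. ]]
t 2.75 [528.5 157.  330.7] [3.1411e+00 2.0000e-04 8.0000e-04] F [-0.4  0.2 -0.4] open 0.998 g 0.0
[np.float64(0.505), np.float64(3.383), np.float64(0.678)] yaw 0.1688
[np.float64(1.067), np.float64(3.25), np.float64(0.678)] yaw 0.1688
[np.float64(1.598), np.float64(3.025), np.float64(0.678)] yaw 0.1688
[np.float64(2.083), np.float64(2.714), np.float64(0.678)] yaw 0.1688
[np.float64(2.509), np.float64(2.325), np.float64(0.678)] yaw 0.1688
[np.float64(2.864), np.float64(1.871), np.float64(0.678)] yaw 0.1688
```

apply_moves(
  deltas=[
    {"claw": -1,"delta_pos": [0.5,3.38,0.68],"yaw": 0.169},
    {"claw": -1,"delta_pos": [1.07,3.25,0.68],"yaw": 0.169},
    {"claw": -1,"delta_pos": [1.6,3.02,0.68],"yaw": 0.169},
    {"claw": -1,"delta_pos": [2.08,2.71,0.68],"yaw": 0.169},
    {"claw": -1,"delta_pos": [2.5,2.33,0.68],"yaw": 0.169},
    {"claw": -1,"delta_pos": [2.86,1.87,0.68],"yaw": 0.169},
    {"claw": -1,"delta_pos": [0,0,0],"yaw": 0},
    {"claw": -1,"delta_pos": [0,0,0],"yaw": 0},
  ],
)

```text
clock: 3.75
eef_pos: [558.7, -45.3, 290.0]
tcp_rot: [3.141, 0.0, -1.012]
contact_force: [-0.0, 0.9, -0.4]
opening: 0.997
grasp_force: 0.0
```

```bash
python3 - <<'E'
from h import *
d,T=wsnap('w3')
show('block',*seg(d,T,(150,80,500,310),22,28,25))
plan(559,-46,178,-1.012)
E
```

```text
t 3.75 [558.7 -45.3 290. ] [ 3.1414e+00  3.0000e-04 -1.0124e+00] F [-0.   0.9 -0.4] open 0.997 g 0.0
block 3529 z 24.6 mean [559.3 -46.4] rect [559. -46.] [31.8 50.5] 32.0 circ [559.  -45.7] 28.9
[np.float64(0.04), np.float64(0.014), np.float64(3.735)] yaw 0.0002
[np.float64(0.04), np.float64(0.014), np.float64(3.735)] yaw 0.0002
[np.float64(0.04), np.float64(0.014), np.float64(3.735)] yaw 0.0002
```

apply_moves(
  deltas=[
    {"claw": -1,"delta_pos": [0.04,0.01,3.8],"yaw": 0},
    {"claw": -1,"delta_pos": [0.04,0.01,3.8],"yaw": 0},
    {"claw": -1,"delta_pos": [0.04,0.01,3.6],"yaw": 0},
    {"claw": -1,"delta_pos": [0,0,0],"yaw": 0},
    {"claw": 1,"delta_pos": [0,0,0],"yaw": 0},
    {"claw": 1,"delta_pos": [0,0,0],"yaw": 0},
    {"claw": 1,"delta_pos": [0,0,0],"yaw": 0},
    {"claw": 1,"delta_pos": [0,0,0],"yaw": 0},
  ],
  grip_force=60,
)

```text
clock: 4.8
eef_pos: [559.8, -45.7, 179.3]
tcp_rot: [-3.14, -0.001, -1.012]
contact_force: [-2.0, 0.2, 9.1]
opening: 0.358
grasp_force: 59.9
```

```bash
python3 - <<'E'
from h import *
st();plan(559,-46,250,n=2)
E
```

```text
t 4.8 [559.8 -45.7 179.3] [-3.1402e+00 -1.0000e-03 -1.0121e+00] F [-2.   0.2  9.1] open 0.358 g 59.9
[np.float64(-0.009), np.float64(0.044), np.float64(-3.533)] yaw -0.0
[np.float64(-0.009), np.float64(0.044), np.float64(-3.533)] yaw -0.0
```

apply_moves(
  deltas=[
    {"claw": 1,"delta_pos": [0,0,-3.6],"yaw": 0},
    {"claw": 1,"delta_pos": [0,0,-3.6],"yaw": 0},
    {"claw": 1,"delta_pos": [0,0,0],"yaw": 0},
  ],
)

```text
clock: 5.18
eef_pos: [560.5, -45.8, 252.7]
tcp_rot: [-3.137, -0.003, -1.012]
contact_force: [-0.5, 0.2, -2.1]
opening: 0.358
grasp_force: 61.1
```

```bash
python3 - <<'E'
from h import *
st();plan(483.3,86.8,250,-.047)
E
```

```text
t 5.17 [560.5 -45.8 252.7] [-3.1373 -0.0032 -1.0122] F [-0.5  0.2 -2.1] open 0.358 g 61.1
[np.float64(-2.555), np.float64(-0.08), np.float64(0.044)] yaw -0.1609
[np.float64(-2.51), np.float64(-0.488), np.float64(0.044)] yaw -0.1609
[np.float64(-2.399), np.float64(-0.884), np.float64(0.044)] yaw -0.1609
[np.float64(-2.226), np.float64(-1.257), np.float64(0.044)] yaw -0.1609
[np.float64(-1.996), np.float64(-1.597), np.float64(0.044)] yaw -0.1609
[np.float64(-1.715), np.float64(-1.896), np.float64(0.044)] yaw -0.1609
```

apply_moves(
  deltas=[
    {"claw": 1,"delta_pos": [-2.56,-0.08,0.04],"yaw": -0.161},
    {"claw": 1,"delta_pos": [-2.51,-0.49,0.04],"yaw": -0.161},
    {"claw": 1,"delta_pos": [-2.4,-0.88,0.04],"yaw": -0.161},
    {"claw": 1,"delta_pos": [-2.23,-1.26,0.04],"yaw": -0.161},
    {"claw": 1,"delta_pos": [-2.0,-1.6,0.04],"yaw": -0.161},
    {"claw": 1,"delta_pos": [-1.72,-1.9,0.04],"yaw": -0.161},
    {"claw": 1,"delta_pos": [0,0,0],"yaw": 0},
    {"claw": 1,"delta_pos": [0,0,0],"yaw": 0},
  ],
)

```text
clock: 6.18
eef_pos: [482.0, 86.9, 247.0]
tcp_rot: [3.141, 0.0, -0.048]
contact_force: [0.0, -0.8, -2.4]
opening: 0.357
grasp_force: 60.9
```

```bash
python3 - <<'E'
from h import *
d,T=wsnap('w4')
# held block: depth cloud in tool frame
P=cloud(d,T); Q=P[200:400,220:430].reshape(-1,3); m=(Q[:,2]>50)&(Q[:,2]<110)
zb=np.median(Q[m][:,2]);print(zb)
cv2.imwrite('pics/w4c.png',cv2.resize(d['img'][130:430,130:530],None,fx=1.9,fy=1.9))
E
```

```text
t 6.17 [482.   86.9 247. ] [ 3.1414e+00  4.0000e-04 -4.7900e-02] F [ 0.  -0.8 -2.4] open 0.357 g 60.9
92.14026997375451
```

View pics/w4c.png

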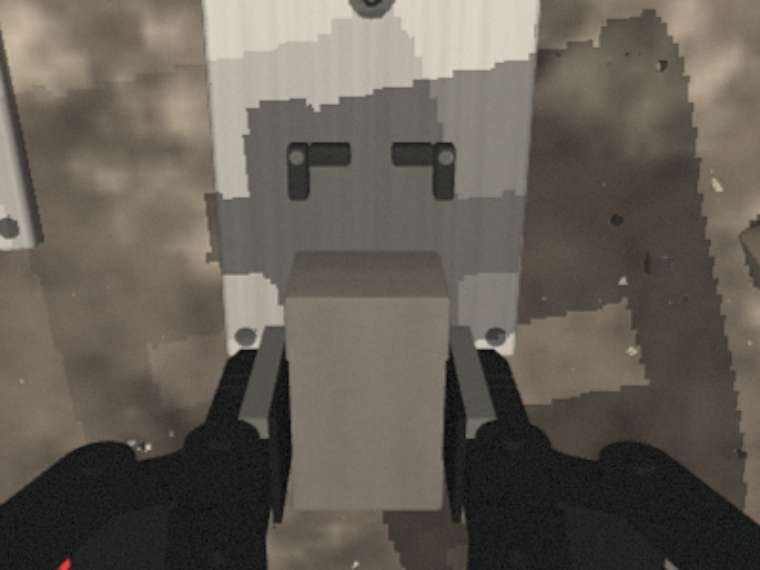

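```bash
python3 - <<'E'
from h import *
d=dict(np.load('pics/w4.npz'));T=np.load('pics/w4T.npy')
f=lambda p,z: ray(d,T,np.array(p)/1.9+[130,130],z).round(1)
print('stop inner L,R',f([(309,180),(433,180)],14),'end edge',f([(330,165),(410,165)],14))
c=f([(287,297),(447,297),(444,508),(292,508)],92.5);print('block',c,c.mean(0))
print('plate edges',f([(204,30),(539,30),(223,290),(520,290)],6))
show('blk',*seg(d,T,(240,200,420,410),88,96,92.5))
E
```

```text
stop inner L,R [[507.2 103. ]
 [505.5  66.9]] end edge [[511.4  96.6]
 [510.3  73.5]]
block [[506.7 101.3]
 [505.3  71.2]
 [456.6  72.5]
 [458.1 104.3]] [481.675  87.325]
plate edges [[550.5 130.2]
 [545.8  35.5]
 [469.9 134. ]
 [465.3  39.3]]
blk 10491 z 92.2 mean [484.3  87.6] rect [482.8  87.6] [59.6 51.5] 87.2 circ [483.   87.6] 29.9
```

```bash
python3 - <<'E'
from h import *
plan(483.6,85.9,198,-.047,n=3)
E
```

```text
[np.float64(0.047), np.float64(0.023), np.float64(1.637)] yaw -0.0004
[np.float64(0.047), np.float64(0.023), np.float64(1.637)] yaw -0.0004
[np.float64(0.047), np.float64(0.023), np.float64(1.637)] yaw -0.0004
```

apply_moves(
  deltas=[
    {"claw": 1,"delta_pos": [0.07,0.04,1.6],"yaw": 0},
    {"claw": 1,"delta_pos": [0.05,0.03,1.6],"yaw": 0},
    {"claw": 1,"delta_pos": [0.05,0.02,1.6],"yaw": 0},
    {"claw": 1,"delta_pos": [0,0,0],"yaw": 0},
    {"claw": 1,"delta_pos": [0,0,0.4],"yaw": 0},
    {"claw": 1,"delta_pos": [0,0,0.4],"yaw": 0},
    {"claw": 1,"delta_pos": [0,0,0],"yaw": 0},
  ],
)

```text
clock: 7.1
eef_pos: [483.7, 86.1, 191.5]
tcp_rot: [-3.142, -0.0, -0.046]
contact_force: [0.4, -0.1, -2.6]
opening: 0.358
grasp_force: 60.9
```

apply_moves(
  deltas=[
    {"claw": 1,"delta_pos": [0,0,0.3],"yaw": 0},
    {"claw": 1,"delta_pos": [0,0,0.2],"yaw": 0},
    {"claw": 1,"delta_pos": [0,0,0.1],"yaw": 0},
    {"claw": 1,"delta_pos": [0,0,0],"yaw": 0},
  ],
)

```text
clock: 7.6
eef_pos: [483.7, 86.1, 185.5]
tcp_rot: [-3.142, 0.0, -0.046]
contact_force: [0.2, 0.3, -3.6]
opening: 0.36
grasp_force: 60.9
```

apply_moves(
  deltas=[
    {"claw": 1,"delta_pos": [0,0,0.05],"yaw": 0},
    {"claw": 1,"delta_pos": [0,0,0.05],"yaw": 0},
    {"claw": 1,"delta_pos": [0,0,0],"yaw": 0},
    {"claw": 0,"delta_pos": [0,0,0],"yaw": 0},
    {"claw": -0.3,"delta_pos": [0,0,0],"yaw": 0},
    {"claw": -0.5,"delta_pos": [0,0,0],"yaw": 0},
    {"claw": -0.5,"delta_pos": [0,0,-4],"yaw": 0},
    {"claw": -1,"delta_pos": [0,0,-5],"yaw": 0},
  ],
)

```text
clock: 8.6
eef_pos: [483.2, 86.0, 274.6]
tcp_rot: [3.141, 0.003, -0.046]
contact_force: [0.3, -0.1, 0.3]
opening: 0.935
grasp_force: 0.0
```

```bash
python3 - <<'E'
from h import *
d,T=wsnap('w5')
show('blk',*seg(d,T,(150,100,500,420),28,35,31))
P=cloud(d,T)
# bolt approach: hover
plan(469,-135,290,.0)
E
```

```text
t 8.6 [483.2  86.  274.6] [ 3.141e+00  2.700e-03 -4.620e-02] F [ 0.3 -0.1  0.3] open 0.935 g 0.0
blk 4125 z 30.6 mean [484.3  87. ] rect [483.7  87. ] [31.8 50.1] 87.3 circ [483.4  87.1] 28.9
[np.float64(-0.123), np.float64(4.438), np.float64(-0.185)] yaw -0.0092
[np.float64(-0.164), np.float64(4.437), np.float64(-0.185)] yaw -0.0092
[np.float64(-0.205), np.float64(4.435), np.float64(-0.185)] yaw -0.0092
[np.float64(-0.246), np.float64(4.433), np.float64(-0.185)] yaw -0.0092
[np.float64(-0.287), np.float64(4.43), np.float64(-0.185)] yaw -0.0092
```

apply_moves(
  deltas=[
    {"claw": -1,"delta_pos": [-0.12,4.44,-0.2],"yaw": -0.009},
    {"claw": -1,"delta_pos": [-0.16,4.44,-0.2],"yaw": -0.009},
    {"claw": -1,"delta_pos": [-0.2,4.44,-0.2],"yaw": -0.009},
    {"claw": -1,"delta_pos": [-0.25,4.43,-0.2],"yaw": -0.009},
    {"claw": -1,"delta_pos": [-0.29,4.43,-0.2],"yaw": -0.009},
    {"claw": -1,"delta_pos": [0,0,0],"yaw": 0},
    {"claw": -1,"delta_pos": [0,0,0],"yaw": 0},
  ],
)

```text
clock: 9.52
eef_pos: [467.1, -135.3, 284.3]
tcp_rot: [-3.141, 0.0, -0.002]
contact_force: [0.1, 0.9, -0.0]
opening: 1.002
grasp_force: 0.0
```

```bash
python3 - <<'E'
from h import *
d,T=wsnap('w6')
show('bolt',*seg(d,T,(250,100,400,360),66,74,70))
show('head',*seg(d,T,(250,100,400,360),7.5,12,10))
show('nut2',*seg(d,T,(400,100,639,400),16,24,20))
show('tube',*seg(d,T,(200,0,450,150),55,66,60))
plan(469,-135,200,0,n=3)
E
```

```text
t 9.53 [ 467.1 -135.3  284.3] [-3.1412e+00  4.0000e-04 -2.2000e-03] F [ 0.1  0.9 -0. ] open 1.002 g 0.0
bolt 655 z 69.5 mean [ 467.4 -135.2] rect [ 467.6 -135. ] [14.8 16.1] 89.8 circ [ 467.5 -135.1] 8.2
head 485 z 9.5 mean [ 471.  -135.1] rect [ 468.2 -135.6] [24.1 24. ] 70.0 circ [ 466.8 -135.1] 13.7
nut2 1988 z 19.3 mean [ 477.9 -240.3] rect [ 477.4 -240.2] [41.4 35.7] 64.4 circ [ 477.4 -240. ] 21.0
tube 854 z 59.3 mean [ 565.8 -140.8] rect [ 564.5 -140.9] [27.2 27.3] 89.0 circ [ 564.6 -140.8] 13.9
[np.float64(0.063), np.float64(0.006), np.float64(2.81)] yaw -0.0004
[np.float64(0.063), np.float64(0.006), np.float64(2.81)] yaw -0.0004
[np.float64(0.063), np.float64(0.006), np.float64(2.81)] yaw -0.0004
```

apply_moves(
  deltas=[
    {"claw": -1,"delta_pos": [0.06,0,2.8],"yaw": 0},
    {"claw": -1,"delta_pos": [0,0,2.8],"yaw": 0},
    {"claw": -1,"delta_pos": [0,0,2.8],"yaw": 0},
    {"claw": 1,"delta_pos": [0,0,0],"yaw": 0},
    {"claw": 1,"delta_pos": [0,0,0],"yaw": 0},
    {"claw": 1,"delta_pos": [0,0,0],"yaw": 0},
    {"claw": 1,"delta_pos": [0,0,0],"yaw": 0},
    {"claw": 1,"delta_pos": [0,0,0],"yaw": 0},
  ],
  grip_force=50,
)

```text
clock: 10.58
eef_pos: [468.3, -135.5, 201.4]
tcp_rot: [3.141, -0.002, -0.001]
contact_force: [-0.6, 1.6, 8.5]
opening: 0.168
grasp_force: 48.5
```

```bash
python3 - <<'E'
from h import *
s=st(); s=dict(s); s['eef_pos']=np.array(s['eef_pos'])+[0,0,65]; print('after lift 6.5'); plan(483.4,86.4,265,0,s=s)
E
```

```text
t 10.57 [ 468.3 -135.5  201.4] [ 3.1413e+00 -1.7000e-03 -1.5000e-03] F [-0.6  1.6  8.5] open 0.168 g 48.5
after lift 6.5
[np.float64(0.295), np.float64(-4.438), np.float64(0.028)] yaw -0.0003
[np.float64(0.297), np.float64(-4.438), np.float64(0.028)] yaw -0.0003
[np.float64(0.298), np.float64(-4.438), np.float64(0.028)] yaw -0.0003
[np.float64(0.299), np.float64(-4.437), np.float64(0.028)] yaw -0.0003
[np.float64(0.301), np.float64(-4.437), np.float64(0.028)] yaw -0.0003
```

apply_moves(
  deltas=[
    {"claw": 1,"delta_pos": [0,0,-3.5],"yaw": 0},
    {"claw": 1,"delta_pos": [0,0,-3.5],"yaw": 0},
    {"claw": 1,"delta_pos": [0.3,-4.44,0],"yaw": 0},
    {"claw": 1,"delta_pos": [0.3,-4.44,0],"yaw": 0},
    {"claw": 1,"delta_pos": [0.3,-4.44,0],"yaw": 0},
    {"claw": 1,"delta_pos": [0.3,-4.44,0],"yaw": 0},
    {"claw": 1,"delta_pos": [0.3,-4.44,0],"yaw": 0},
    {"claw": 1,"delta_pos": [0,0,0],"yaw": 0},
  ],
)

```text
clock: 11.58
eef_pos: [483.2, 88.9, 270.8]
tcp_rot: [-3.141, -0.001, 0.002]
contact_force: [0.5, -0.0, -1.5]
opening: 0.165
grasp_force: 49.3
```

```bash
python3 - <<'E'
from h import *
d,T=wsnap('w7')
show('blk',*seg(d,T,(150,200,500,470),28,34,31))
show('tip',*seg(d,T,(250,200,400,470),128,148,140))
cv2.imwrite('pics/w7c.png',cv2.resize(d['img'][130:450,160:490],None,fx=1.8,fy=1.8))
E
```

```text
t 11.57 [483.2  88.9 270.8] [-3.1411e+00 -7.0000e-04  2.0000e-03] F [ 0.5 -0.  -1.5] open 0.165 g 49.3
blk 3039 z 30.5 mean [491.3  86.4] rect [486.5  86.9] [31.8 44.6] 87.1 circ [486.4  86.6] 26.8
tip 5853 z 138.8 mean [489.   89.5] rect [482.8  88.9] [37.4 47.2] 1.0 circ [485.9  89.1] 24.0
```

View pics/w7c.png

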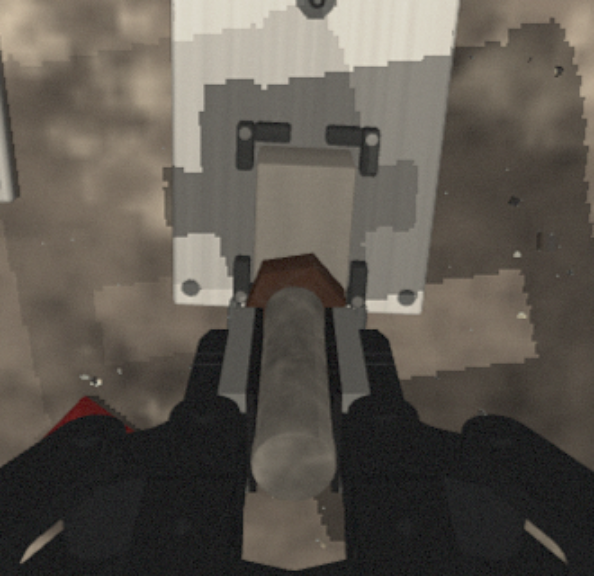

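The picture shows the block seated between the stops at crop (305,205) and the bolt held upright, its head at (298,280). Lowering it onto the block.

apply_moves(
  deltas=[
    {"claw": 1,"delta_pos": [0.08,0.22,1.0],"yaw": 0},
    {"claw": 1,"delta_pos": [0,0,1.2],"yaw": 0},
    {"claw": 1,"delta_pos": [0,0,0.8],"yaw": 0},
    {"claw": 1,"delta_pos": [0,0,0.4],"yaw": 0},
    {"claw": 1,"delta_pos": [0,0,0.2],"yaw": 0},
    {"claw": 1,"delta_pos": [0,0,0],"yaw": 0},
    {"claw": 1,"delta_pos": [0,0,0],"yaw": 0},
  ],
)

```text
clock: 12.5
eef_pos: [484.0, 84.5, 234.7]
tcp_rot: [-3.142, -0.0, -0.001]
contact_force: [0.2, -0.4, -2.0]
opening: 0.166
grasp_force: 49.3
```

apply_moves(
  deltas=[
    {"claw": 1,"delta_pos": [0,-0.21,0],"yaw": 0},
    {"claw": 1,"delta_pos": [0,0,0.1],"yaw": 0},
    {"claw": 1,"delta_pos": [0,0,0.1],"yaw": 0},
    {"claw": 1,"delta_pos": [0,0,0.03],"yaw": 0},
    {"claw": 1,"delta_pos": [0,0,0],"yaw": 0},
  ],
)

```text
clock: 13.12
eef_pos: [484.0, 86.5, 232.4]
tcp_rot: [-3.141, -0.0, -0.001]
contact_force: [-1.3, 0.5, 4.0]
opening: 0.169
grasp_force: 49.8
```

apply_moves(
  deltas=[
    {"claw": 0.5,"delta_pos": [0,0,0],"yaw": 0},
    {"claw": 0.3,"delta_pos": [0,0,0],"yaw": 0},
    {"claw": 0.1,"delta_pos": [0,0,0],"yaw": 0},
    {"claw": 0.0,"delta_pos": [0,0,0],"yaw": 0},
    {"claw": 0,"delta_pos": [0,0,-2],"yaw": 0},
    {"claw": 0,"delta_pos": [0,0,-4],"yaw": 0},
    {"claw": -1,"delta_pos": [0,0,-4],"yaw": 0},
    {"claw": -1,"delta_pos": [0,0,0],"yaw": 0},
  ],
)

```text
clock: 14.12
eef_pos: [485.0, 86.7, 335.0]
tcp_rot: [-3.141, -0.006, -0.001]
contact_force: [0.0, 0.2, 0.1]
opening: 0.903
grasp_force: 0.0
```

```bash
python3 - <<'E'
from h import *
d,T=wsnap('w8')
show('blk',*seg(d,T,(150,200,500,470),28,34,31))
show('tip',*seg(d,T,(250,180,400,470),96,106,101))
for f in [('w1','nut1',(410,160,465,215),10,18,13)]:
    dd=dict(np.load('pics/w1.npz'));TT=np.load('pics/w1T.npy')
    for n,b,lo,hi,zp in [('nut1',(410,160,465,215),10.5,18,13),('nut2',(410,250,480,315),17.5,25,20)]:
        xy,z=seg(dd,TT,b,lo,hi,zp); h=cv2.convexHull(xy)[:,0]; a=cv2.approxPolyDP(h,2.5,True)[:,0]; print(n,np.round(a,1))
        # hexagon angle: min width direction
        th=np.radians(np.arange(0,180,1)); w=[np.ptp(h@[np.cos(t),np.sin(t)]) for t in th]; ww=np.array(w); k=np.argmin(ww[:60]+ww[60:120]+ww[120:]); print('flat normals at',k,k+60,k+120,ww[[k,k+60,k+120]].round(1))
plan(556.5,-228.6,290,0)
E
```

```text
t 14.12 [485.   86.7 335. ] [-3.1406e+00 -5.6000e-03 -1.2000e-03] F [0.  0.2 0.1] open 0.903 g 0.0
blk 1445 z 30.6 mean [490.6  87. ] rect [483.6  87.1] [31.8 49.9] 87.3 circ [483.4  87.4] 28.8
tip 559 z 100.4 mean [483.   87.3] rect [483.2  87.3] [14.6 16.3] 89.9 circ [483.   87.5] 8.3
nut1 [[ 569.5 -232.1]
 [ 566.5 -218.8]
 [ 553.5 -215.4]
 [ 543.3 -224.7]
 [ 546.5 -238.3]
 [ 558.9 -242.3]]
flat normals at 14 74 134 [24.5 24.7 24. ]
nut2 [[ 497.9 -238.2]
 [ 486.6 -221.7]
 [ 466.9 -223.4]
 [ 456.7 -242.6]
 [ 468.8 -259.3]
 [ 489.3 -257.6]]
flat normals at 35 95 155 [36.9 36.2 36.3]
[np.float64(1.21), np.float64(5.251), np.float64(0.721)] yaw -0.0002
[np.float64(1.209), np.float64(5.252), np.float64(0.721)] yaw -0.0002
[np.float64(1.208), np.float64(5.252), np.float64(0.721)] yaw -0.0002
[np.float64(1.207), np.float64(5.252), np.float64(0.721)] yaw -0.0002
[np.float64(1.206), np.float64(5.252), np.float64(0.721)] yaw -0.0002
[np.float64(1.205), np.float64(5.253), np.float64(0.721)] yaw -0.0002
```

apply_moves(
  deltas=[
    {"claw": -0.3,"delta_pos": [1.2,5.25,0.72],"yaw": 0},
    {"claw": -0.3,"delta_pos": [1.2,5.25,0.72],"yaw": 0},
    {"claw": -0.3,"delta_pos": [1.2,5.25,0.72],"yaw": 0},
    {"claw": -0.3,"delta_pos": [1.2,5.25,0.72],"yaw": 0},
    {"claw": -0.3,"delta_pos": [1.2,5.25,0.72],"yaw": 0},
    {"claw": -0.3,"delta_pos": [1.2,5.25,0.72],"yaw": 0.14},
    {"claw": -0.3,"delta_pos": [0,0,0],"yaw": 0.14},
    {"claw": -0.3,"delta_pos": [0,0,0],"yaw": 0},
  ],
)

```text
clock: 15.18
eef_pos: [554.8, -228.9, 287.1]
tcp_rot: [-3.141, 0.003, -0.281]
contact_force: [-0.2, 1.3, -0.6]
opening: 0.654
grasp_force: 0.0
```

```bash
cat >> h.py <<'E'
def hexa(n,xy,k0=0):
    h=cv2.convexHull(xy)[:,0]; th=np.radians(np.arange(0,180)); lo=np.array([(h@[np.cos(t),np.sin(t)]).min() for t in th]); hi=np.array([(h@[np.cos(t),np.sin(t)]).max() for t in th]); w=hi-lo
    k=np.argmin(w[:60]+w[60:120]+w[120:]); I=[k,k+60,k+120]; A=np.c_[np.cos(th[I]),np.sin(th[I])]; c=np.linalg.lstsq(A,((hi+lo)/2)[I],rcond=None)[0]
    print(n,'flats',I,w[I].round(1),'ctr',c.round(1))
E
python3 - <<'E'
from h import *
d,T=wsnap('w9')
xy,z=seg(d,T,(200,100,450,360),10.5,18,13); show('nut1',xy,z); hexa('nut1',xy)
plan(556.5,-228.6,177,-.28,n=3)
E
```

```text
t 15.18 [ 554.8 -228.9  287.1] [-3.1412e+00  2.9000e-03 -2.8140e-01] F [-0.2  1.3 -0.6] open 0.654 g 0.0
nut1 1479 z 11.3 mean [ 635.5 -225.6] rect [ 634.9 -231.7] [115.9  11.3] 82.1 circ [ 635.8 -231.8] 58.0
nut1 flats [np.int64(52), np.int64(112), np.int64(172)] [ 99.5 103.1  11.4] ctr [ 635.6 -231.3]
[np.float64(0.052), np.float64(-0.008), np.float64(3.684)] yaw 0.0005
[np.float64(0.052), np.float64(-0.008), np.float64(3.684)] yaw 0.0005
[np.float64(0.052), np.float64(-0.008), np.float64(3.684)] yaw 0.0005
```

Tongs got into the box. I'll shrink it.

```bash
python3 - <<'E'
from h import *
d=dict(np.load('pics/w9.npz'));T=np.load('pics/w9T.npy')
xy,z=seg(d,T,(260,190,400,330),10.5,18,13); show('nut1',xy,z); hexa('nut1',xy)
E
```

```text
nut1 755 z 12.8 mean [ 556.8 -229.6] rect [ 556.6 -229.4] [23.2 27.7] 74.7 circ [ 556.6 -229.5] 13.9
nut1 flats [np.int64(13), np.int64(73), np.int64(133)] [24.4 23.2 24.3] ctr [ 556.6 -229.6]
```

apply_moves(
  deltas=[
    {"claw": -0.3,"delta_pos": [0.18,0,3.7],"yaw": 0},
    {"claw": -0.3,"delta_pos": [0,0,3.7],"yaw": 0},
    {"claw": -0.3,"delta_pos": [0,0,3.6],"yaw": 0},
    {"claw": 1,"delta_pos": [0,0,0],"yaw": 0},
    {"claw": 1,"delta_pos": [0,0,0],"yaw": 0},
    {"claw": 1,"delta_pos": [0,0,0],"yaw": 0},
    {"claw": 1,"delta_pos": [0,0,0],"yaw": 0},
    {"claw": 1,"delta_pos": [0,0,0],"yaw": 0},
  ],
  grip_force=50,
)

```text
clock: 16.23
eef_pos: [557.5, -229.2, 179.7]
tcp_rot: [3.141, -0.001, -0.281]
contact_force: [0.1, -0.3, -0.2]
opening: 0.261
grasp_force: 49.9
```

```bash
python3 - <<'E'
from h import *
s=dict(st()); s['eef_pos']=np.array(s['eef_pos'])+[0,0,65]; print('after lift 6.5'); plan(557.6,82.6,242,-.047,s=s)
E
```

```text
t 16.23 [ 557.5 -229.2  179.7] [ 3.1415e+00 -1.1000e-03 -2.8110e-01] F [ 0.1 -0.3 -0.2] open 0.261 g 49.9
after lift 6.5
[np.float64(-1.439), np.float64(-4.993), np.float64(0.045)] yaw -0.039
[np.float64(-1.243), np.float64(-5.046), np.float64(0.045)] yaw -0.039
[np.float64(-1.046), np.float64(-5.09), np.float64(0.045)] yaw -0.039
[np.float64(-0.846), np.float64(-5.127), np.float64(0.045)] yaw -0.039
[np.float64(-0.646), np.float64(-5.156), np.float64(0.045)] yaw -0.039
[np.float64(-0.444), np.float64(-5.178), np.float64(0.045)] yaw -0.039
```

apply_moves(
  deltas=[
    {"claw": 1,"delta_pos": [0,0,-4.5],"yaw": 0},
    {"claw": 1,"delta_pos": [0,0,-4.5],"yaw": 0},
    {"claw": 1,"delta_pos": [-1.44,-4.99,0],"yaw": -0.039},
    {"claw": 1,"delta_pos": [-1.24,-5.05,0],"yaw": -0.039},
    {"claw": 1,"delta_pos": [-1.05,-5.09,0],"yaw": -0.039},
    {"claw": 1,"delta_pos": [-0.85,-5.13,0],"yaw": -0.039},
    {"claw": 1,"delta_pos": [-0.65,-5.16,0],"yaw": -0.039},
    {"claw": 1,"delta_pos": [-0.44,-5.18,0],"yaw": -0.039},
  ],
)

```text
clock: 17.23
eef_pos: [557.2, 84.4, 269.3]
tcp_rot: [-3.142, -0.001, -0.046]
contact_force: [0.8, 0.1, -0.6]
opening: 0.255
grasp_force: 49.9
```

apply_moves(
  deltas=[
    {"claw": 1,"delta_pos": [0,0,1.0],"yaw": 0},
    {"claw": 1,"delta_pos": [0,0,0],"yaw": 0},
  ],
)

```text
clock: 17.48
eef_pos: [556.9, 82.7, 258.3]
tcp_rot: [3.141, 0.001, -0.046]
contact_force: [-0.0, 0.5, -0.3]
opening: 0.255
grasp_force: 49.9
```

```bash
python3 - <<'E'
from h import *
d,T=wsnap('w10')
P=cloud(d,T); Q=P[150:450,230:420]; m=(Q[...,2]>70)&(Q[...,2]<108); print(np.median(Q[m][:,2]))
cv2.imwrite('pics/w10c.png',cv2.resize(d['img'][150:450,170:470],None,fx=1.95,fy=1.95,interpolation=2))
E
```

```text
t 17.48 [556.9  82.7 258.3] [ 3.1411e+00  1.4000e-03 -4.6500e-02] F [-0.   0.5 -0.3] open 0.255 g 49.9
91.34897412582214
```

View pics/w10c.png

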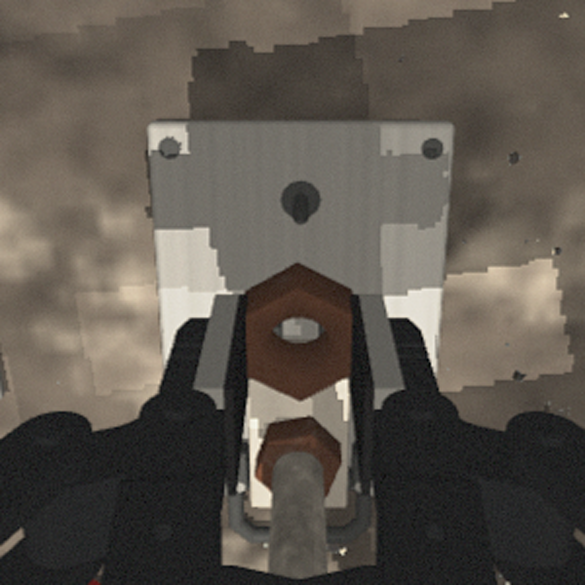

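```bash
python3 - <<'E'
from h import *
d=dict(np.load('pics/w10.npz'));T=np.load('pics/w10T.npy')
f=lambda p,z: ray(d,T,np.array(p)/1.95+[170,150],z).round(1)
print('pin tip',f([(301,218)],25),'disc',f([(300,201)],7),'tip?',f([(301,222)],25))
P=cloud(d,T); 
xy,z=seg(d,T,(290,285,355,365),88,96,91.6); show('nut',xy,z); hexa('nut',xy)
print('plate corners',f([(150,122),(453,124)],6))
m=np.zeros((480,640),bool); m[235:275,305:345]=1; q=m&(P[...,2]>16)&(P[...,2]<30); v,u=np.nonzero(q); print(len(v),np.c_[u,v].mean(0) if len(v) else 0,P[q].mean(0) if len(v) else 0, P[q][:,2].max())
E
```

```text
pin tip [[558.8  82.4]] disc [[557.5  82.7]] tip? [[557.6  82.4]]
nut 2182 z 91.4 mean [557.9  83.5] rect [557.4  83.9] [25.7 28.4] 85.7 circ [556.8  83.7] 17.3
nut flats [np.int64(32), np.int64(92), np.int64(152)] [34.1 25.8 32.5] ctr [556.6  83.2]
plate corners [[585.3 127.6]
 [580.2  34.4]]
76 [323.48684211 259.71052632] [558.77991236  82.87613063  21.4442171 ] 26.248377579562657
```

```bash
python3 - <<'E'
from h import *
d=dict(np.load('pics/w10.npz'));T=np.load('pics/w10T.npy')
f=lambda p,z: ray(d,T,np.array(p)/1.95+[170,150],z).round(1)
print('nut near/far corners',f([(301,400),(298,288),(298,297)],91.6),'side',f([(247,330),(351,330)],91.6))
print('hole', f([(299,329)],91.6))
cv2.imwrite('pics/w10d.png',cv2.resize(d['img'][230:370,280:370],None,fx=4.2,fy=4.2,interpolation=2))
E
```

```text
nut near/far corners [[543.1  83.4]
 [570.   82.7]
 [567.9  82.8]] side [[560.8  93.8]
 [559.7  72.2]]
hole [[560.5  83. ]]
```

View pics/w10d.png

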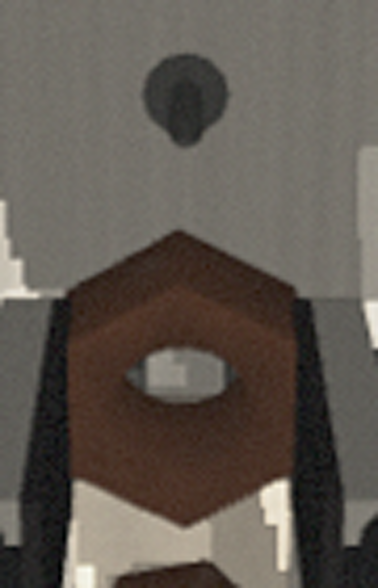

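```bash
python3 - <<'E'
from h import *
d=dict(np.load('pics/w10.npz'));T=np.load('pics/w10T.npy')
f=lambda p,z: ray(d,T,np.array(p)/4.2+[280,230],z).round(1)
print('nut',f([(180,287),(186,525),(68,400),(298,400)],91.6)); print('pin',f([(185,137)],25),f([(185,93)],7))
E
```

```text
nut [[569.7  82.7]
 [543.2  83.4]
 [558.   94.2]
 [556.9  71.9]]
pin [[558.3  82.6]] [[558.1  82.5]]
```

apply_moves(
  deltas=[
    {"claw": 1,"delta_pos": [0.17,0.03,1.5],"yaw": 0},
    {"claw": 1,"delta_pos": [0,0,2.0],"yaw": 0},
    {"claw": 1,"delta_pos": [0,0,1.2],"yaw": 0},
    {"claw": 1,"delta_pos": [0,0,0.4],"yaw": 0},
    {"claw": 1,"delta_pos": [0,0,0.3],"yaw": 0},
    {"claw": 1,"delta_pos": [0,0,0.3],"yaw": 0},
    {"claw": 1,"delta_pos": [0,0,0],"yaw": 0},
  ],
)

```text
clock: 18.4
eef_pos: [559.1, 82.5, 202.1]
tcp_rot: [-3.142, -0.0, -0.047]
contact_force: [0.2, 0.3, -1.8]
opening: 0.258
grasp_force: 49.9
```

apply_moves(
  deltas=[
    {"claw": 1,"delta_pos": [0,0,0.4],"yaw": 0},
    {"claw": 1,"delta_pos": [0,0,0.4],"yaw": 0},
    {"claw": 1,"delta_pos": [0,0,0.4],"yaw": 0},
    {"claw": 1,"delta_pos": [0,0,0.3],"yaw": 0},
    {"claw": 1,"delta_pos": [0,0,0],"yaw": 0},
    {"claw": 1,"delta_pos": [0,0,0],"yaw": 0},
  ],
)

```text
clock: 19.15
eef_pos: [559.1, 82.4, 187.0]
tcp_rot: [3.142, -0.0, -0.047]
contact_force: [0.0, 0.5, -0.3]
opening: 0.26
grasp_force: 49.9
```

apply_moves(
  deltas=[
    {"claw": 1,"delta_pos": [0,0,0.1],"yaw": 0},
    {"claw": 1,"delta_pos": [0,0,0.05],"yaw": 0},
    {"claw": 1,"delta_pos": [0,0,0],"yaw": 0},
    {"claw": 0.2,"delta_pos": [0,0,0],"yaw": 0},
    {"claw": 0,"delta_pos": [0,0,0],"yaw": 0},
    {"claw": 0,"delta_pos": [0,0,0],"yaw": 0},
    {"claw": -0.2,"delta_pos": [0,0,-4.5],"yaw": 0},
    {"claw": -0.5,"delta_pos": [0,0,-6.0],"yaw": 0},
  ],
)

```text
clock: 20.15
eef_pos: [558.4, 82.3, 290.2]
tcp_rot: [3.141, 0.004, -0.047]
contact_force: [1.5, 0.3, 0.3]
opening: 0.749
grasp_force: 0.0
```

```bash
python3 - <<'E'
from h import *
d,T=wsnap('w11')
xy,z=seg(d,T,(250,180,400,330),16,22,19);show('nut1',xy,z);hexa('nut1',xy)
plan(477.6,-240.2,290,.087)
E
```

```text
t 20.15 [558.4  82.3 290.2] [ 3.1409  0.0036 -0.0472] F [1.5 0.3 0.3] open 0.749 g 0.0
nut1 797 z 19.0 mean [559.9  83.6] rect [559.9  83.8] [23.5 27.5] 88.0 circ [559.8  83.6] 13.8
nut1 flats [np.int64(28), np.int64(88), np.int64(148)] [24.7 23.5 24.6] ctr [559.6  83.7]
[np.float64(-0.974), np.float64(4.665), np.float64(0.124)] yaw -0.0192
[np.float64(-1.063), np.float64(4.645), np.float64(0.124)] yaw -0.0192
[np.float64(-1.152), np.float64(4.624), np.float64(0.124)] yaw -0.0192
[np.float64(-1.241), np.float64(4.601), np.float64(0.124)] yaw -0.0192
[np.float64(-1.329), np.float64(4.576), np.float64(0.124)] yaw -0.0192
[np.float64(-1.416), np.float64(4.55), np.float64(0.124)] yaw -0.0192
[np.float64(-1.503), np.float64(4.522), np.float64(0.124)] yaw -0.0192
```

apply_moves(
  deltas=[
    {"claw": -0.5,"delta_pos": [-0.97,4.66,0.1],"yaw": -0.019},
    {"claw": -0.5,"delta_pos": [-1.06,4.64,0.1],"yaw": -0.019},
    {"claw": -0.5,"delta_pos": [-1.15,4.62,0.1],"yaw": -0.019},
    {"claw": -0.5,"delta_pos": [-1.24,4.6,0.1],"yaw": -0.019},
    {"claw": -0.5,"delta_pos": [-1.33,4.58,0.1],"yaw": -0.019},
    {"claw": -0.5,"delta_pos": [-1.42,4.55,0.1],"yaw": -0.019},
    {"claw": -0.5,"delta_pos": [-1.5,4.52,0.1],"yaw": -0.019},
    {"claw": -0.5,"delta_pos": [0,0,0],"yaw": 0},
  ],
)

```text
clock: 21.2
eef_pos: [474.7, -242.8, 283.5]
tcp_rot: [3.141, -0.0, 0.082]
contact_force: [-0.1, 0.4, 0.3]
opening: 0.747
grasp_force: 0.0
```

```bash
python3 - <<'E'
from h import *
d,T=wsnap('w12')
xy,z=seg(d,T,(240,160,420,340),17.5,25,20);show('nut2',xy,z);hexa('nut2',xy)
plan(477.6,-240.2,179,.087,n=3)
E
```

```text
t 21.2 [ 474.7 -242.8  283.5] [ 3.141e+00 -2.000e-04  8.250e-02] F [-0.1  0.4  0.3] open 0.747 g 0.0
nut2 1790 z 19.4 mean [ 477.8 -241.3] rect [ 477.7 -241.6] [41.1 35.5] 3.3 circ [ 477.6 -241.4] 20.6
nut2 flats [np.int64(34), np.int64(94), np.int64(154)] [36.3 35.5 36.2] ctr [ 477.5 -241.4]
[np.float64(0.089), np.float64(-0.035), np.float64(3.479)] yaw -0.0014
[np.float64(0.089), np.float64(-0.035), np.float64(3.479)] yaw -0.0014
[np.float64(0.089), np.float64(-0.035), np.float64(3.479)] yaw -0.0014
```

apply_moves(
  deltas=[
    {"claw": -0.5,"delta_pos": [0.28,-0.12,3.5],"yaw": 0.01},
    {"claw": -0.5,"delta_pos": [0,0,3.5],"yaw": 0},
    {"claw": -0.5,"delta_pos": [0,0,3.4],"yaw": 0},
    {"claw": 1,"delta_pos": [0,0,0],"yaw": 0},
    {"claw": 1,"delta_pos": [0,0,0],"yaw": 0},
    {"claw": 1,"delta_pos": [0,0,0],"yaw": 0},
    {"claw": 1,"delta_pos": [0,0,0],"yaw": 0},
    {"claw": 1,"delta_pos": [0,0,0],"yaw": 0},
  ],
  grip_force=60,
)

```text
clock: 22.25
eef_pos: [478.4, -239.0, 180.1]
tcp_rot: [3.141, -0.001, 0.076]
contact_force: [-0.3, 0.1, -0.6]
opening: 0.401
grasp_force: 60.1
```

```bash
python3 - <<'E'
from h import *
s=dict(st()); s['eef_pos']=np.array(s['eef_pos'])+[0,0,100]; print('after lift 10'); plan(543,238.4,280,0,s=s)
E
```

```text
t 22.25 [ 478.4 -239.   180.1] [ 3.141e+00 -9.000e-04  7.570e-02] F [-0.3  0.1 -0.6] open 0.401 g 60.1
after lift 10
[np.float64(1.117), np.float64(-5.235), np.float64(0.001)] yaw 0.0084
[np.float64(1.073), np.float64(-5.244), np.float64(0.001)] yaw 0.0084
[np.float64(1.029), np.float64(-5.253), np.float64(0.001)] yaw 0.0084
[np.float64(0.985), np.float64(-5.261), np.float64(0.001)] yaw 0.0084
[np.float64(0.941), np.float64(-5.27), np.float64(0.001)] yaw 0.0084
[np.float64(0.896), np.float64(-5.277), np.float64(0.001)] yaw 0.0084
[np.float64(0.852), np.float64(-5.285), np.float64(0.001)] yaw 0.0084
[np.float64(0.807), np.float64(-5.292), np.float64(0.001)] yaw 0.0084
[np.float64(0.763), np.float64(-5.298), np.float64(0.001)] yaw 0.0084
```

apply_moves(
  deltas=[
    {"claw": 1,"delta_pos": [0,0,-4],"yaw": 0},
    {"claw": 1,"delta_pos": [0,0,-4],"yaw": 0},
    {"claw": 1,"delta_pos": [0,0,-4],"yaw": 0},
    {"claw": 1,"delta_pos": [1.12,-5.23,0],"yaw": 0.008},
    {"claw": 1,"delta_pos": [1.07,-5.24,0],"yaw": 0.008},
    {"claw": 1,"delta_pos": [1.03,-5.25,0],"yaw": 0.008},
    {"claw": 1,"delta_pos": [0.98,-5.26,0],"yaw": 0.008},
    {"claw": 1,"delta_pos": [0.94,-5.27,0],"yaw": 0.008},
  ],
)

```text
clock: 23.25
eef_pos: [513.8, 27.9, 299.8]
tcp_rot: [3.142, -0.001, 0.035]
contact_force: [1.0, -0.3, -0.4]
opening: 0.401
grasp_force: 60.3
```

apply_moves(
  deltas=[
    {"claw": 1,"delta_pos": [0.9,-5.28,0],"yaw": 0.008},
    {"claw": 1,"delta_pos": [0.85,-5.28,0],"yaw": 0.008},
    {"claw": 1,"delta_pos": [0.8,-5.29,0],"yaw": 0.008},
    {"claw": 1,"delta_pos": [0.76,-5.3,0],"yaw": 0.008},
    {"claw": 1,"delta_pos": [0,0,2],"yaw": 0},
    {"claw": 1,"delta_pos": [0,0,0],"yaw": 0},
  ],
)

```text
clock: 24.0
eef_pos: [541.0, 238.6, 278.3]
tcp_rot: [3.14, 0.003, 0.005]
contact_force: [-0.2, -1.2, -1.6]
opening: 0.398
grasp_force: 60.4
```

```bash
python3 - <<'E'
from h import *
d,T=wsnap('w13')
cv2.imwrite('pics/w13c.png',cv2.resize(d['img'][170:390,230:420],None,fx=2.7,fy=2.7,interpolation=2))
E
```

```text
t 24.0 [541.  238.6 278.3] [3.1403e+00 2.7000e-03 4.8000e-03] F [-0.2 -1.2 -1.6] open 0.398 g 60.4
```

View pics/w13c.png

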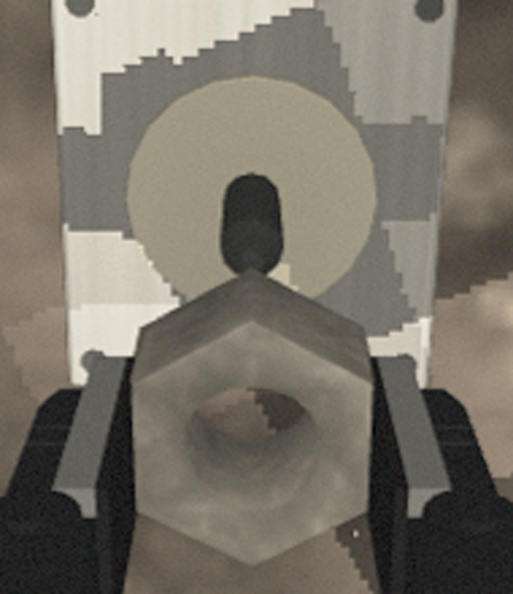

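```bash
python3 - <<'E'
from h import *
d=dict(np.load('pics/w13.npz'));T=np.load('pics/w13T.npy')
f=lambda p,z: ray(d,T,np.array(p)/2.7+[230,170],z).round(1)
print('nut',f([(253,322),(254,565),(133,443),(371,443)],118.2))
print('pad L R far',f([(128,195),(376,195),(252,76)],10),'mandrel base far',f([(252,173)],10),'shaft L R at ~z40',f([(220,245),(284,245)],40))
print('plate edges',f([(62,150),(446,150)],6))
E
```

```text
nut [[560.8 238.9]
 [520.2 238.6]
 [541.4 256.2]
 [541.5 221.7]]
pad L R far [[542.6 269.1]
 [542.8 208.4]
 [572.3 238.9]] mandrel base far [[548.4 238.8]] shaft L R at ~z40 [[541.4 245.8]
 [541.4 231.9]]
plate edges [[552.8 285.4]
 [553.2 191.2]]
```

The nut's top face is centred at crop (253,443), the mandrel at (252,220) and the pad at (252,195). The offset is about 1 mm in x.

apply_moves(
  deltas=[
    {"claw": 1,"delta_pos": [0.08,0,2.0],"yaw": 0},
    {"claw": 1,"delta_pos": [0,0,2.0],"yaw": 0},
    {"claw": 1,"delta_pos": [0,0,0.6],"yaw": 0},
    {"claw": 1,"delta_pos": [0,0,0.4],"yaw": 0},
    {"claw": 1,"delta_pos": [0,0,0.4],"yaw": 0},
    {"claw": 1,"delta_pos": [0,0,0.4],"yaw": 0},
    {"claw": 1,"delta_pos": [0,0,0],"yaw": 0},
  ],
)

```text
clock: 24.92
eef_pos: [542.6, 238.5, 221.4]
tcp_rot: [3.141, 0.0, 0.004]
contact_force: [0.2, 0.4, 0.4]
opening: 0.401
grasp_force: 60.4
```

apply_moves(
  deltas=[
    {"claw": 1,"delta_pos": [-0.05,0,0.6],"yaw": 0},
    {"claw": 1,"delta_pos": [0,0,0.7],"yaw": 0},
    {"claw": 1,"delta_pos": [0,0,0.7],"yaw": 0},
    {"claw": 1,"delta_pos": [0,0,0.6],"yaw": 0},
    {"claw": 1,"delta_pos": [0,0,0.3],"yaw": 0},
    {"claw": 1,"delta_pos": [0,0,0.1],"yaw": 0},
    {"claw": 1,"delta_pos": [0,0,0],"yaw": 0},
  ],
)

```text
clock: 25.8
eef_pos: [542.2, 238.5, 191.6]
tcp_rot: [-3.142, -0.0, 0.004]
contact_force: [0.4, 0.1, -1.4]
opening: 0.401
grasp_force: 60.4
```

apply_moves(
  deltas=[
    {"claw": 1,"delta_pos": [0,0,0.1],"yaw": 0},
    {"claw": 1,"delta_pos": [0,0,0.05],"yaw": 0},
    {"claw": 1,"delta_pos": [0,0,0],"yaw": 0},
    {"claw": 0,"delta_pos": [0,0,0],"yaw": 0},
    {"claw": -0.2,"delta_pos": [0,0,0],"yaw": 0},
    {"claw": -0.3,"delta_pos": [0,0,0],"yaw": 0},
    {"claw": -0.4,"delta_pos": [0,0,-4.5],"yaw": 0},
    {"claw": -0.5,"delta_pos": [0,0,-6.0],"yaw": 0},
  ],
)

```text
clock: 26.8
eef_pos: [541.6, 238.2, 294.8]
tcp_rot: [3.14, 0.003, 0.004]
contact_force: [0.2, 1.2, -0.9]
opening: 0.751
grasp_force: 0.0
```

```bash
python3 - <<'E'
from h import *
d,T=wsnap('w14')
xy,z=seg(d,T,(230,160,420,340),27,34,30);show('nut2',xy,z);hexa('nut2',xy)
plan(564.8,-140.7,300,0)
E
```

```text
t 26.8 [541.6 238.2 294.8] [3.1402 0.0032 0.0038] F [ 0.2  1.2 -0.9] open 0.751 g 0.0
nut2 1740 z 29.4 mean [543.2 239.4] rect [542.2 239.4] [40.8 35.7] 1.1 circ [542.3 239.5] 20.5
nut2 flats [np.int64(31), np.int64(91), np.int64(151)] [36.4 35.7 36.4] ctr [542.4 239.4]
[np.float64(0.275), np.float64(5.43), np.float64(0.051)] yaw 0.0005
[np.float64(0.278), np.float64(5.43), np.float64(0.051)] yaw 0.0005
[np.float64(0.281), np.float64(5.43), np.float64(0.051)] yaw 0.0005
[np.float64(0.284), np.float64(5.429), np.float64(0.051)] yaw 0.0005
[np.float64(0.287), np.float64(5.429), np.float64(0.051)] yaw 0.0005
[np.float64(0.29), np.float64(5.429), np.float64(0.051)] yaw 0.0005
[np.float64(0.293), np.float64(5.429), np.float64(0.051)] yaw 0.0005
```

apply_moves(
  deltas=[
    {"claw": -0.5,"delta_pos": [0.28,5.43,0],"yaw": 0},
    {"claw": -0.5,"delta_pos": [0.28,5.43,0],"yaw": 0},
    {"claw": -0.5,"delta_pos": [0.28,5.43,0],"yaw": 0},
    {"claw": -0.5,"delta_pos": [0.28,5.43,0],"yaw": 0},
    {"claw": -0.5,"delta_pos": [0.28,5.43,0],"yaw": 0},
    {"claw": -0.5,"delta_pos": [0.28,5.43,0],"yaw": 0},
    {"claw": -0.5,"delta_pos": [0.28,5.43,0],"yaw": 0},
    {"claw": -0.5,"delta_pos": [0,0,0],"yaw": 0},
  ],
)

```text
clock: 27.85
eef_pos: [563.2, -144.9, 295.0]
tcp_rot: [3.141, -0.001, -0.0]
contact_force: [-0.1, 0.5, -0.4]
opening: 0.746
grasp_force: 0.0
```

```bash
python3 - <<'E'
from h import *
d,T=wsnap('w15')
show('tube',*seg(d,T,(230,150,420,340),56,66,60))
plan(564.6,-140.7,193,0,n=3)
E
```

```text
t 27.85 [ 563.2 -144.9  295. ] [ 3.1408e+00 -9.0000e-04 -2.0000e-04] F [-0.1  0.5 -0.4] open 0.746 g 0.0
tube 578 z 59.2 mean [ 565.6 -140.6] rect [ 565.7 -140.7] [27.1 27.9] 89.9 circ [ 565.6 -140.7] 14.2
[np.float64(0.051), np.float64(-0.082), np.float64(3.394)] yaw 0.0002
[np.float64(0.051), np.float64(-0.082), np.float64(3.394)] yaw 0.0002
[np.float64(0.051), np.float64(-0.082), np.float64(3.394)] yaw 0.0002
```

apply_moves(
  deltas=[
    {"claw": -0.5,"delta_pos": [0.1,-0.25,3.4],"yaw": 0},
    {"claw": -0.5,"delta_pos": [0,0,3.4],"yaw": 0},
    {"claw": -0.5,"delta_pos": [0,0,3.4],"yaw": 0},
    {"claw": -0.5,"delta_pos": [0,0,0],"yaw": 0},
    {"claw": -0.5,"delta_pos": [0,0,0],"yaw": 0},
  ],
)

```text
clock: 28.52
eef_pos: [564.7, -138.4, 193.9]
tcp_rot: [3.142, -0.001, 0.005]
contact_force: [0.5, 0.1, 0.3]
opening: 0.754
grasp_force: 0.0
```

apply_moves(
  deltas=[
    {"claw": -0.5,"delta_pos": [0,0.23,0],"yaw": 0},
    {"claw": 1,"delta_pos": [0,0,0],"yaw": 0},
    {"claw": 1,"delta_pos": [0,0,0],"yaw": 0},
    {"claw": 1,"delta_pos": [0,0,0],"yaw": 0},
    {"claw": 1,"delta_pos": [0,0,0],"yaw": 0},
    {"claw": 1,"delta_pos": [0,0,0],"yaw": 0},
  ],
  grip_force=35,
)

```text
clock: 29.28
eef_pos: [564.4, -141.5, 193.7]
tcp_rot: [3.141, -0.001, 0.004]
contact_force: [-0.9, 0.2, 5.4]
opening: 0.31
grasp_force: 34.0
```

```bash
python3 - <<'E'
from h import *
s=dict(st()); s['eef_pos']=np.array(s['eef_pos'])+[0,0,90]; print('after lift 9'); plan(542,238.5,283,0,s=s)
E
```

```text
t 29.27 [ 564.4 -141.5  193.7] [ 3.1413e+00 -7.0000e-04  3.8000e-03] F [-0.9  0.2  5.4] open 0.31 g 34.0
after lift 9
[np.float64(-0.3), np.float64(-5.43), np.float64(0.01)] yaw 0.0005
[np.float64(-0.303), np.float64(-5.43), np.float64(0.01)] yaw 0.0005
[np.float64(-0.305), np.float64(-5.429), np.float64(0.01)] yaw 0.0005
[np.float64(-0.308), np.float64(-5.429), np.float64(0.01)] yaw 0.0005
[np.float64(-0.311), np.float64(-5.429), np.float64(0.01)] yaw 0.0005
[np.float64(-0.314), np.float64(-5.429), np.float64(0.01)] yaw 0.0005
[np.float64(-0.317), np.float64(-5.429), np.float64(0.01)] yaw 0.0005
```

apply_moves(
  deltas=[
    {"claw": 1,"delta_pos": [0,0,-4.5],"yaw": 0},
    {"claw": 1,"delta_pos": [0,0,-4.5],"yaw": 0},
    {"claw": 1,"delta_pos": [-0.3,-5.43,0],"yaw": 0},
    {"claw": 1,"delta_pos": [-0.3,-5.43,0],"yaw": 0},
    {"claw": 1,"delta_pos": [-0.3,-5.43,0],"yaw": 0},
    {"claw": 1,"delta_pos": [-0.3,-5.43,0],"yaw": 0},
    {"claw": 1,"delta_pos": [-0.3,-5.43,0],"yaw": 0},
    {"claw": 1,"delta_pos": [-0.3,-5.43,0],"yaw": 0},
  ],
)

```text
clock: 30.28
eef_pos: [544.6, 186.1, 283.1]
tcp_rot: [-3.142, -0.0, 0.004]
contact_force: [0.9, 0.6, 0.1]
opening: 0.31
grasp_force: 34.8
```

apply_moves(
  deltas=[
    {"claw": 1,"delta_pos": [-0.32,-5.43,0],"yaw": 0},
    {"claw": 1,"delta_pos": [0,0,0],"yaw": 0},
    {"claw": 1,"delta_pos": [0,0,0],"yaw": 0},
    {"claw": 1,"delta_pos": [0,0,0],"yaw": 0},
  ],
)

```text
clock: 30.78
eef_pos: [541.6, 237.5, 282.9]
tcp_rot: [3.141, 0.0, 0.002]
contact_force: [-0.7, 1.1, -0.8]
opening: 0.31
grasp_force: 34.9
```

```bash
python3 - <<'E'
from h import *
d,T=wsnap('w16')
cv2.imwrite('pics/w16c.png',cv2.resize(d['img'][170:410,220:430],None,fx=2.4,fy=2.4,interpolation=2))
E
```

```text
t 30.77 [541.6 237.5 282.9] [3.1412e+00 5.0000e-04 2.5000e-03] F [-0.7  1.1 -0.8] open 0.31 g 34.9
```

View pics/w16c.png

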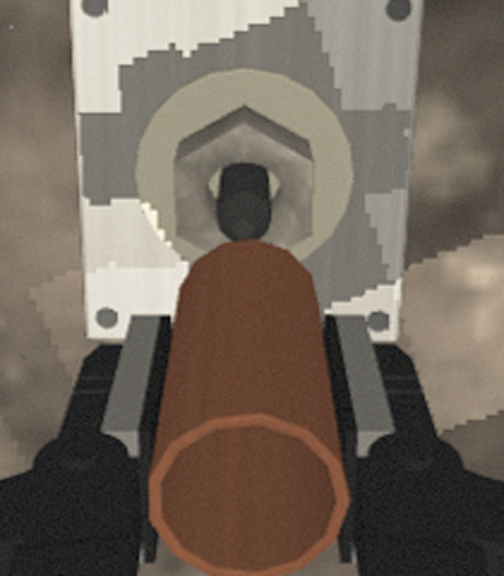

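```bash
python3 - <<'E'
from h import *
d=dict(np.load('pics/w16.npz'));T=np.load('pics/w16T.npy')
f=lambda p,z: ray(d,T,np.array(p)/2.4+[220,170],z).round(1)
print('tube top',f([(148,495),(350,495),(249,413),(249,577)],149.2),'bottom far',f([(249,241)],89.2),'bottom LR',f([(180,290),(322,290)],89.2))
print('pad',f([(136,178),(353,178),(244,68)],10),'mandrel',f([(217,205),(271,205)],45), 'tip',f([(244,225)],50))
E
```

```text
tube top [[543.3 251.5]
 [543.3 224.2]
 [556.2 237.9]
 [529.5 237.8]] bottom far [[555.2 237.7]] bottom LR [[544.7 251.3]
 [544.7 223.3]]
pad [[540.9 269.3]
 [541.  208.3]
 [572.3 239. ]] mandrel [[546.  245.4]
 [546.  232.3]] tip [[542.8 238.8]]
```

apply_moves(
  deltas=[
    {"claw": 1,"delta_pos": [-0.02,-0.12,1.5],"yaw": 0},
    {"claw": 1,"delta_pos": [0,0,1.5],"yaw": 0},
    {"claw": 1,"delta_pos": [0,0,0.6],"yaw": 0},
    {"claw": 1,"delta_pos": [0,0,0.5],"yaw": 0},
    {"claw": 1,"delta_pos": [0,0,0.4],"yaw": 0},
    {"claw": 1,"delta_pos": [0,0,0],"yaw": 0},
    {"claw": 1,"delta_pos": [0,0,0],"yaw": 0},
  ],
)

```text
clock: 31.7
eef_pos: [541.5, 239.9, 238.2]
tcp_rot: [-3.141, -0.0, 0.004]
contact_force: [-0.4, -0.5, -1.4]
opening: 0.309
grasp_force: 34.9
```

apply_moves(
  deltas=[
    {"claw": 1,"delta_pos": [0,0.1,0.4],"yaw": 0},
    {"claw": 1,"delta_pos": [0,0,0.4],"yaw": 0},
    {"claw": 1,"delta_pos": [0,0,0.4],"yaw": 0},
    {"claw": 1,"delta_pos": [0,0,0.15],"yaw": 0},
    {"claw": 1,"delta_pos": [0,0,0.1],"yaw": 0},
    {"claw": 1,"delta_pos": [0,0,0],"yaw": 0},
  ],
)

```text
clock: 32.45
eef_pos: [541.4, 238.9, 223.6]
tcp_rot: [-3.141, -0.0, 0.004]
contact_force: [0.5, -0.1, -0.5]
opening: 0.307
grasp_force: 35.0
```

apply_moves(
  deltas=[
    {"claw": 1,"delta_pos": [0,0,0.05],"yaw": 0},
    {"claw": 1,"delta_pos": [0,0,0],"yaw": 0},
    {"claw": 0.2,"delta_pos": [0,0,0],"yaw": 0},
    {"claw": 0,"delta_pos": [0,0,0],"yaw": 0},
    {"claw": -0.2,"delta_pos": [0,0,0],"yaw": 0},
    {"claw": -0.2,"delta_pos": [0,0,-3],"yaw": 0},
    {"claw": -0.5,"delta_pos": [0,0,-5],"yaw": 0},
    {"claw": -0.5,"delta_pos": [-3,3,-3],"yaw": 0},
  ],
)

```text
clock: 33.45
eef_pos: [513.1, 209.8, 335.4]
tcp_rot: [-3.14, -0.004, 0.005]
contact_force: [0.5, -0.9, 0.3]
opening: 0.752
grasp_force: 0.0
```

apply_moves(
  deltas=[
    {"claw": -0.5,"delta_pos": [-4,4,0],"yaw": 0},
    {"claw": -0.5,"delta_pos": [0,4,0],"yaw": 0},
    {"claw": -0.5,"delta_pos": [0,0,0],"yaw": 0},
  ],
)

```text
clock: 33.83
eef_pos: [471.2, 126.8, 333.3]
tcp_rot: [3.141, -0.0, 0.002]
contact_force: [0.7, 0.9, -0.0]
opening: 0.752
grasp_force: 0.0
```

```bash
python3 - <<'E'
from h import *
d,T=wsnap('w17')
cv2.imwrite('pics/w17v.png',d['img'])
sd=snap('side','side1'); cv2.imwrite('pics/side1c.png',cv2.resize(sd['img'][110:400,230:480],None,fx=2.05,fy=2.05,interpolation=2))
E
```

```text
t 33.83 [471.2 126.8 333.3] [ 3.1413e+00 -2.0000e-04  1.6000e-03] F [ 0.7  0.9 -0. ] open 0.752 g 0.0
```

View pics/side1c.png

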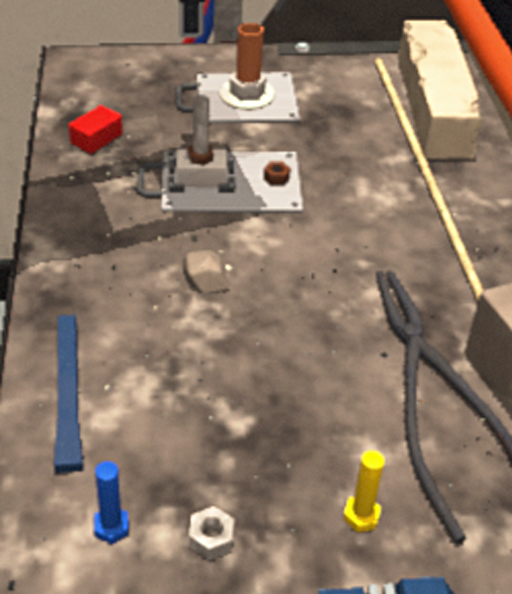

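View pics/w17v.png

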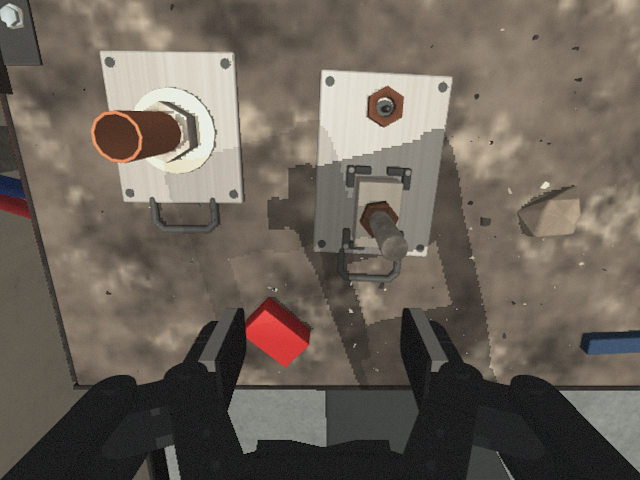

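Both pictures show the work done. The bolt stands on the block in the nest (380,215), nut_1 lies over the pin (385,106), and the tube stands upright on nut_2 over the mandrel (130,135). The middle nut and the brick have not moved, and the gripper is clear. Handing in.

```bash
python3 -c "
from rig import r
print(r.sign_off())"
```

```text
the job is handed in; nothing more can be done
None
```

Both brazing jobs are made up in the order asked and handed in after about 34 s of robot time; the last pictures showed every part in place, but `sign_off()` returned no verdict.

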